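Strip the stop rail

TASK

Strip the stop rail: unscrew the capped wooden nut anticlockwise from its stud until the thread lets go and lift it off, then slide every stop along the slot and out past its open end. Put the nut and all the stops in the plywood tray, and leave the block plane, the sanding block and the walnut offcut where they are.

Things in the scene. Friction and masses are not known exactly. Their poses are not given: they have to be found in the camera images.
- rail: Stop rail, fixed: wooden board 325 x 120 x 12 mm. Origin on its underside; x along its T-slot to the open end, y left of that, z up. Side rails with overhanging lips run from x = -160 (closed) to x = +85 mm (open end, see slot_end); beyond, the bare board is an apron to x = 165 mm. The threaded stud stands on the apron's right, on an ear of the board (y to -91 mm).
- slot_end (a point): Middle of the slot's floor at the open end of the lips: x = 85, y = 0, z = 12 mm of the rail; axes as the rail's. The slot is straight, 58 mm wide and 13 mm high under the lips; the lips are 8 mm thick (top at z = 33 mm) with a gap of 32 mm between them.
- stud_foot (a point): Foot of the vertical threaded stud, on its axis, on top of the apron: x = 119, y = -50, z = 12 mm of the rail. Stud 39 mm tall, 30 mm over its right-handed thread, pitch 8 mm. Turned anticlockwise from above, the nut rises 8 mm a turn, easily; after 2 to 2 1/4 turns (16 to 18 mm up) the thread lets go and it lifts off. Pulling alone does not free it.
- nut_mid (a point): Dark wooden capped nut, centre, half-way up; z up along its bore. 50 mm tall: lower 10 mm a flange of diameter 60, above it a ribbed hub of diameter 44 mm to grip; 150 g. Starts screwed fully down on the stud, flange on the apron and in the way of the stops' feet, so that none can leave the slot. Let go, it stays on the thread, a little loose.
- tray_in (a point): Loose shallow plywood tray: centre of its inner floor, 5 mm over the bench. Outside 220 (its x) by 160 (its y) by 28 mm tall, walls 5 mm, 0.9 kg. z up.
- stop1_mid (a point): One of two or three like bench stops (None if absent): centre, 37.5 mm up. Steel foot 56 (x, along the slot) x 52 (y) x 10 mm, wooden post 22 x 22 mm upright (z) in its middle, 75 mm tall, 250 g. Starts in the slot, foot caught under the lips, post up in the gap. Slides with 3 mm play, but jams if let pitch: grip the post's faces along the slot. Lifts out once its foot is past slot_end.
- stop2_mid (a point): One of two or three like bench stops (None if absent): centre, 37.5 mm up. Steel foot 56 (x, along the slot) x 52 (y) x 10 mm, wooden post 22 x 22 mm upright (z) in its middle, 75 mm tall, 250 g. Starts in the slot, foot caught under the lips, post up in the gap. Slides with 3 mm play, but jams if let pitch: grip the post's faces along the slot. Lifts out once its foot is past slot_end.
- stop3_mid (a point): One of two or three like bench stops (None if absent): centre, 37.5 mm up. Steel foot 56 (x, along the slot) x 52 (y) x 10 mm, wooden post 22 x 22 mm upright (z) in its middle, 75 mm tall, 250 g. Starts in the slot, foot caught under the lips, post up in the gap. Slides with 3 mm play, but jams if let pitch: grip the post's faces along the slot. Lifts out once its foot is past slot_end.
- block_plane_mid (a point): Small metal block plane, 44 x 157 x 43 mm, a bystander; centre.
- sanding_block_mid (a point): Cork and sandpaper sanding block, 64 x 112 x 34 mm, a bystander; centre.
- walnut_mid (a point): Dark walnut offcut, 60 x 70 x 22 mm, a bystander; centre.

How it is judged:
By the outcome, as a careful person would: the job done as asked, in the order asked, and still so for the second after the job is handed in, with the robot touching nothing.
Of stop1, stop2, stop3 only 2 to 3 are there at a start; the rules pass over those that are not, and their reading is None.
At some moment in a run one of tray may be knocked a few centimetres aside while the robot is not near it.
Once in a run the grip may slacken for a moment while it holds something.
It also fails if it takes over 210 s, if anything falls off the work surface, if the arm or the gripper's body presses on something with over 40 N, if the wrist force passes 120 N, or if a joint passes its speed limit or range.

ROBOT

A 7-joint arm with a two-finger parallel gripper is mounted at the origin on a cart in front of the work surface, level with it; the furniture and walls round the work are solid. World frame = base frame: x ahead of the robot, y to its left, z up, the work surface at z = 0. Lengths are in m, angles in rad, forces in N, time in s.
With the tool pointing down it reaches from about 0.35 to 0.9 m from the base axis. Payload 8.1 kg.
Tool frame: the origin (TCP) lies midway between the tips of the shut fingers; the grasp point (between the pads) lies 19 mm behind it; z points along the fingers, y is the line along which they close (so a half turn about z gives the same grasp; the last joint's range is limited). The gripper opens to 92 mm and grips with 3 to 60 N. Pads are 19 mm wide; open, the fingers measure 130 mm over their backs; the gripper's body (75 mm by 190 mm) begins 47 mm behind the grasp point.
Start: joints at [1.12, 0.434, 0.025, 1.573, -0.012, 1.134, -0.075], TCP at [0.213, -0.588, 0.227] pointing down, gripper open.
Joint ranges: [-2.62, 2.62], [-0.44, 2.09], [-1.27, 1.32], [0.08, 2.57], [-1.32, 4.46], [0.12, 2], [-2.74, 2.74]. Speed limits (rad/s): [2.22, 2.22, 3.01, 3.01, 3.14, 3.14, 3.14].

INTERFACE

Orientations are given as a rotation vector (axis times angle).
In Python, from cell import arm gives the robot as it stands.
- The arm moves only by the tool arm_command, never from a script. Its arguments are lists of equal length, an entry for each row: "dp": the shift along the tool's x, y, z in units of 25 mm (1.0 is 25 mm), a list of three; "angular": the turn, a rotation vector about the tool's x, y, z in units of 0.15 rad (1.0 is 0.15 rad), a list of three; "claw": the opening, from 0 (shut) to 1 (fully open). In form: {"dp": [[x, y, z], ...], "angular": [[rx, ry, rz], ...], "claw": [claw, ...]}. A call has 1 to 10 rows; each row shifts and turns the commanded pose from where the row before left it, along the tool's axes as they then stand; what a row does not reach is not made up. A row lasts 1/10 s, in which the tool goes at most 50 mm and 8.59 degrees, less where a joint would pass 70% of its speed; a pose out of reach is approached as far as the arm can. A call with a number of a shift or a turn outside -1 to 1 is refused whole. A call with a gripper value outside its range is refused whole. The fingers move at their own pace and stop on an object; "force" is the grip in N (left out, the last holds). Time passes only in rows, so rows that do not move let the fingers close. It gives the time, the measured TCP pose, the force, the opening and the grip force at its end, in the units of the state.
- arm.observe(): the state, without advancing time (a new reading comes with each control period).
- arm.get_image(name): name is "side" or "top" or "wrist"; returns a dict with "frame" (400x640x3 uint8, red, green, blue), "z_map" (400x640 float32, m along the optical axis (not along the pixel's ray), 0 where there is no reading), "K" (3x3 intrinsics, pixels), "k1" (the pictures are not rectified: a ray, as slopes to the right and down, at radius r is drawn at 1 + k1 r^2 times it, then the intrinsics apply), "R" (3x3) and "t" (3): a world point X has camera coordinates R X + t. Camera axes: x right, y down, z forward; pixel columns grow to the right and rows downward; lengths in m; the calibration is good to about 2 mm. A picture is of the moment at which its call begins.
- arm.sign_off(): hands the job in; it is judged then, once.
The state is a dict: "clock": time; "joints": joint angles; "dq": joint speeds; "joint_efforts": joint torques, N m; "position": TCP position; "ee_rot": TCP orientation; "force": force on the tool from outside, world axes, zero at the start; "ft_torque": the same for the moment, N m; "width": opening from 0.0 (shut) to 1.0 (fully open); "gripper_force": force on a finger pad.
Only numpy, scipy, OpenCV 4.12 (cv2) and the standard library are available. Lean on these libraries where they do the work, as an engineer would, in place of code of your own. Each camera call takes 0.05 s, during which the arm holds its last target. There are 200 camera calls.

## Working session

There is one attempt and no reset: what is moved stays moved. The work goes in short steps, Python scripts to look and compute and a tool call to move; the robot and the scene stay as the last step left them, time stands still between calls to the robot, and variables do not carry over. Pictures are saved under pics/ and viewed, at most 14 in all, crops included, and the job is handed in when it is done.

Besides the shell and the picture viewer there is one more tool, called after "Request:" in YAML: its name, and indented under it one key for each argument. arm_command: Moves the arm, as the interface text tells. Its arguments: {"type":"object","properties":{"dp":{"type":"array","items":{"type":"array","items":{"type":"number"}}},"angular":{"type":"array","items":{"type":"array","items":{"type":"number"}}},"claw":{"type":"array","items":{"type":"number"}},"force":{"type":"number"}},"required":["dp","angular","claw"]}

```bash
ls; mkdir -p pics; cat > h.py <<'E'
import numpy as np, cv2
from cell import arm
from scipy.spatial.transform import Rotation as Ro
def snap(n,f=None):
    g=arm.get_image(n)
    if f: cv2.imwrite('pics/'+f,g['frame'][:,:,::-1])
    return g
def cloud(g):
    K=g['K'];v,u=np.mgrid[0:400,0:640].astype(float)
    d=np.array([g['k1'],0,0,0,0],float)
    p=cv2.undistortPoints(np.stack([u.ravel(),v.ravel()],1)[:,None],K,d)[:,0]
    z=g['z_map'].ravel()
    X=np.c_[p*z[:,None],z]
    W=(X-g['t'])@g['R']
    W[z==0]=np.nan
    return W.reshape(400,640,3)
def pix(g,X):
    return cv2.projectPoints(np.atleast_2d(X).astype(float),cv2.Rodrigues(g['R'])[0],g['t'],g['K'],np.array([g['k1'],0,0,0,0],float))[0][:,0]
def st():
    s=arm.observe();print({k:np.round(s[k],4) for k in ['clock','joints','position','ee_rot','force','width','gripper_force']});print(Ro.from_rotvec(s['ee_rot']).as_matrix().round(3));return s
E
python3 - <<'E'
from h import *
g=snap('top','t0.png');st();np.savez('t0.npz',**g)
print(g['K'],g['t'],g['R'])
g=snap('side','s0.png');np.savez('s0.npz',**g)
E
```

```text
pics
{'clock': np.float64(0.05), 'joints': array([ 1.1204,  0.4352,  0.0249,  1.5741, -0.0116,  1.134 , -0.0751]), 'position': array([ 0.2128, -0.5871,  0.226 ]), 'ee_rot': array([-3.0928e+00, -5.4330e-01,  6.0000e-04]), 'force': array([-0.0729,  0.2802, -0.2154]), 'width': np.float64(0.9994), 'gripper_force': np.float64(0.0)}
[[ 0.94   0.341 -0.001]
 [ 0.341 -0.94   0.001]
 [-0.    -0.001 -1.   ]]
[[406.98319218   0.         319.63765346]
 [  0.         406.98319218 197.85008671]
 [  0.           0.           1.        ]] [-0.05208615  0.60234502  0.86767329] [[-0.00833006 -0.99996213  0.00251846]
 [-0.98323199  0.00773182 -0.18219515]
 [ 0.18216878 -0.00399392 -0.98325917]]
```

View pics/t0.png

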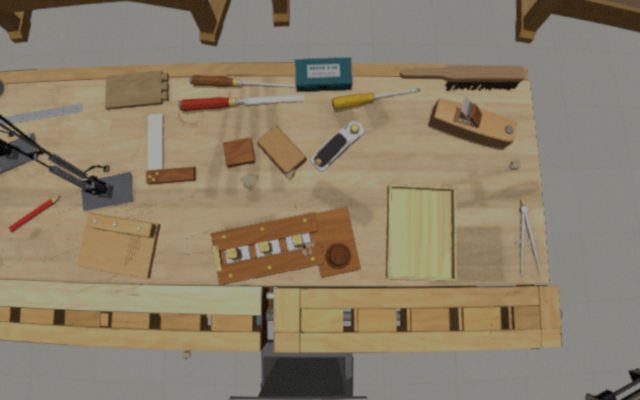

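View pics/s0.png

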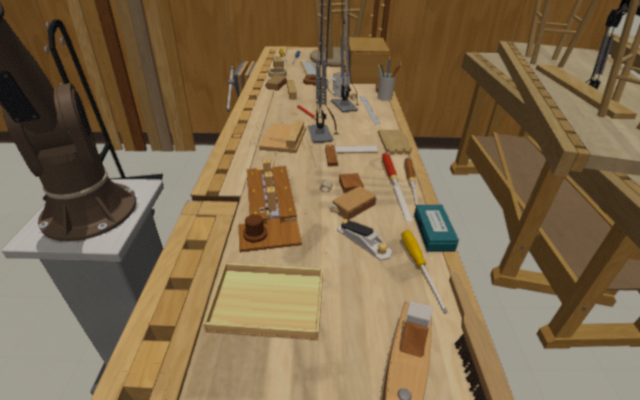

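The top view shows the rail spanning (212–358, 208–283). The nut is at (339,257), three stops are at (236,253), (264,246) and (294,241), and the tray is at (421,232). The side view agrees.

```bash
python3 - <<'E'
from h import *
for n in ['t0','s0']:
    g=np.load(n+'.npz');W=cloud(g);Z=W[...,2]
    if n=='t0':
        roi=np.zeros(Z.shape,bool);roi[195:290,200:370]=1
    else:
        roi=np.zeros(Z.shape,bool);roi[145:255,230:310]=1
    for nm,a,b in [('post',.075,.1),('nut',.05,.072),('lip',.026,.042),('apron',.006,.02)]:
        m=(roi&(Z>a)&(Z<b)).astype(np.uint8)
        c,l,s,ce=cv2.connectedComponentsWithStats(m)
        for i in range(1,c):
            if s[i,4]>12:
                P=W[l==i];r=cv2.minAreaRect(P[:,:2].astype(np.float32)*1000)
                print(n,nm,s[i,4],ce[i].round(),np.median(P,0).round(4),np.round(r[0]),np.round(r[1]),round(r[2],1))
g=np.load('t0.npz');W=cloud(g);Z=W[...,2]
roi=np.zeros(Z.shape,bool);roi[175:290,375:470]=1
m=roi&(Z>.018)&(Z<.04);P=W[m];r=cv2.minAreaRect(P[:,:2].astype(np.float32)*1000);print('tray',m.sum(),np.median(P,0),r)
for u,v in [(421,232),(388,232),(454,232),(420,188),(420,278),(335,147),(283,148),(239,151),(300,260),(339,257),(240,290),(330,300)]: print((u,v),W[v,u].round(3))
E
```

```text
t0 post 106 [297. 239.] [ 0.5063 -0.0073  0.0862] [506.  -6.] [22. 22.] 12.2
t0 post 108 [264. 246.] [0.4918 0.0641 0.0861] [492.  65.] [21. 22.] 11.9
t0 post 110 [232. 253.] [0.4771 0.1329 0.0857] [478. 134.] [22. 23.] 7.4
t0 nut 14 [269. 247.] [0.4928 0.0552 0.0642] [493.  55.] [ 6. 22.] 84.4
t0 nut 304 [339. 255.] [ 0.4726 -0.0982  0.0616] [474. -98.] [42. 42.] 1.5
t0 nut 21 [239. 253.] [0.4784 0.1232 0.0608] [480. 124.] [21.  2.] 7.6
t0 lip 4277 [266. 248.] [0.4888 0.0659 0.0324] [492.  66.] [121. 246.] 11.5
t0 lip 13 [241. 254.] [0.4772 0.1232 0.0376] [478. 123.] [ 4. 20.] 85.7
t0 apron 1885 [335. 238.] [ 0.5211 -0.0907  0.0117] [507. -87.] [152. 103.] 10.7
t0 apron 115 [283. 244.] [0.5011 0.0293 0.012 ] [502.  26.] [32. 27.] 6.6
t0 apron 116 [251. 251.] [0.484  0.1036 0.0126] [484. 105.] [30. 36.] 80.2
t0 apron 76 [223. 257.] [0.4716 0.1694 0.0115] [472. 167.] [32. 16.] 9.9
s0 post 59 [266. 162.] [0.4817 0.1297 0.0864] [482. 137.] [21. 28.] 4.9
s0 post 63 [268. 175.] [0.496  0.0606 0.0862] [495.  67.] [22. 23.] 13.3
s0 post 73 [271. 190.] [ 0.5101 -0.0103  0.0864] [509.  -5.] [
[... 540 characters left out ...]
ron 164 [279. 148.] [0.4974 0.3438 0.0145] [493. 344.] [135.  32.] 3.6
s0 apron 1316 [273. 234.] [ 0.5239 -0.0984  0.0129] [508. -83.] [151. 107.] 11.2
tray 875 [ 0.53321543 -0.30265806  0.02708341] ((526.1538696289062, -295.4669189453125), (162.34152221679688, 221.92633056640625), 86.92694091796875)
(421, 232) [ 0.527 -0.297  0.007]
(388, 232) [ 0.526 -0.215  0.023]
(454, 232) [ 0.524 -0.37   0.025]
(420, 188) [ 0.632 -0.299  0.011]
(420, 278) [ 0.419 -0.284  0.027]
(335, 147) [ 0.729 -0.095  0.034]
(283, 148) [0.727 0.029 0.034]
(239, 151) [0.725 0.137 0.022]
(300, 260) [ 0.463 -0.011  0.03 ]
(339, 257) [ 0.468 -0.098  0.063]
(240, 290) [0.395 0.13  0.   ]
(330, 300) [ 0.372 -0.079 -0.001]
```

Request:
arm_command:
  dp:
    - [0.83, -0.74, 0]
    - [0.83, -0.74, 0]
    - [0.83, -0.74, 0]
    - [0.83, -0.74, 0]
    - [0.83, -0.74, 0]
    - [0.83, -0.74, 0]
    - [0.83, -0.74, 0]
    - [0.83, -0.74, 0]
    - [0.83, -0.74, 0]
    - [0.83, -0.74, 0]
  angular:
    - [0, 0, 0]
    - [0, 0, 0]
    - [0, 0, 0]
    - [0, 0, 0]
    - [0, 0, 0]
    - [0, 0, 0]
    - [0, 0, 0]
    - [0, 0, 0]
    - [0, 0, 0]
    - [0, 0, 0]
  claw: [1, 1, 1, 1, 1, 1, 1, 1, 1, 1]

```text
clock: 1.1
position: [0.3452, -0.3418, 0.2265]
ee_rot: [-3.094, -0.543, 0.001]
force: [-0.5, 0.5, -0.1]
width: 0.998
gripper_force: 0.0
```

Request:
arm_command:
  dp:
    - [0.83, -0.74, 0]
    - [0.83, -0.74, 0]
    - [0.83, -0.74, 0]
    - [0.83, -0.74, 0]
    - [0.83, -0.74, 0]
    - [0.83, -0.74, 0]
    - [0.83, -0.74, 0]
    - [0.83, -0.74, 0]
    - [0.83, -0.74, 0]
    - [0.83, -0.74, 0]
  angular:
    - [0, 0, 0]
    - [0, 0, 0]
    - [0, 0, 0]
    - [0, 0, 0]
    - [0, 0, 0]
    - [0, 0, 0]
    - [0, 0, 0]
    - [0, 0, 0]
    - [0, 0, 1]
    - [0, 0, 1]
  claw: [1, 1, 1, 1, 1, 1, 1, 1, 1, 1]

```text
clock: 2.1
position: [0.4804, -0.0995, 0.2265]
ee_rot: [-3.141, -0.066, 0.001]
force: [0.8, -0.7, -0.2]
width: 1.001
gripper_force: 0.0
```

```bash
python3 - <<'E'
from h import *
st();g=snap('wrist','w0.png')
W=cloud(g);Z=W[...,2]
m=((Z>.055)&(Z<.07)&(abs(W[...,0]-.475)<.04)&(abs(W[...,1]+.0975)<.04));P=W[m]
print(m.sum(),np.median(P,0),cv2.minEnclosingCircle(P[:,:2].astype(np.float32)*1000))
for p in [[506,-6],[492,65],[478,134]]:
    m=((Z>.075)&(Z<.095)&(abs(W[...,0]-p[0]/1000)<.03)&(abs(W[...,1]-p[1]/1000)<.03));P=W[m]
    if m.sum()>10:print(m.sum(),np.median(P,0),cv2.minAreaRect(P[:,:2].astype(np.float32)*1000))
E
```

```text
{'clock': np.float64(2.1), 'joints': array([ 0.2927,  0.2338, -0.2384,  1.8756,  0.0635,  1.0403, -1.5006]), 'position': array([ 0.4804, -0.0995,  0.2265]), 'ee_rot': array([-3.1409e+00, -6.5800e-02,  1.3000e-03]), 'force': array([ 0.7768, -0.693 , -0.1981]), 'width': np.float64(1.0006), 'gripper_force': np.float64(0.0)}
[[ 0.999  0.042 -0.001]
 [ 0.042 -0.999  0.   ]
 [-0.001 -0.    -1.   ]]
1457 [ 0.47396383 -0.09440598  0.06180694] ((472.79864501953125, -94.47191619873047), 22.349355697631836)
660 [ 0.50643775 -0.00475445  0.08666938] ((505.6190490722656, -3.1405515670776367), (22.239242553710938, 21.95353889465332), 12.609509468078613)
702 [0.49261676 0.06471177 0.08652615] ((491.45989990234375, 67.46172332763672), (22.05890655517578, 23.027359008789062), 11.319684028625488)
741 [0.47872654 0.13353558 0.08651635] ((477.42578125, 137.74942016601562), (22.18204689025879, 24.031137466430664), 10.889235496520996)
```

View pics/w0.png

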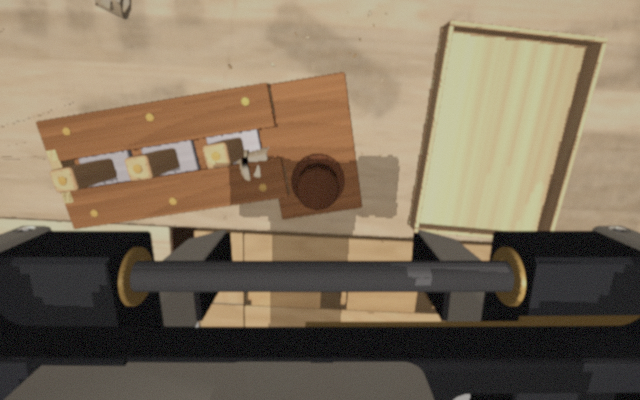

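The wrist view shows the nut at (318,181), the stops at (65,180), (138,168) and (216,155), and the tray clear on the right.

Request:
arm_command:
  dp:
    - [-0.25, -0.15, 0]
    - [0, 0, 0.7]
    - [0, 0, 0.7]
    - [0, 0, 0.7]
    - [0, 0, 0.7]
    - [0, 0, 0.7]
    - [0, 0, 0.7]
    - [0, 0, 0.7]
    - [0, 0, 0]
    - [0, 0, 0]
  angular:
    - [0, 0, 0]
    - [0, 0, 0.95]
    - [0, 0, 0.95]
    - [0, 0, 0.95]
    - [0, 0, 0.95]
    - [0, 0, 0.95]
    - [0, 0, 0.95]
    - [0, 0, 0.95]
    - [0, 0, 0]
    - [0, 0, 0]
  claw: [1, 1, 1, 1, 1, 1, 1, 1, 1, 1]

```text
clock: 3.15
position: [0.4736, -0.0975, 0.1044]
ee_rot: [2.797, -1.43, -0.001]
force: [-0.1, 0.1, 0.7]
width: 0.996
gripper_force: 0.0
```

```bash
python3 - <<'E'
from h import *
s=st();g=snap('wrist')
W=cloud(g);Z=W[...,2]
m=((Z>.055)&(Z<.07)&(abs(W[...,0]-.475)<.04)&(abs(W[...,1]+.0975)<.04));P=W[m]
print(m.sum(),np.median(P,0),cv2.minEnclosingCircle(P[:,:2].astype(np.float32)*1000))
E
```

```text
{'clock': np.float64(3.15), 'joints': array([ 0.1311,  0.3613, -0.0492,  2.0505,  0.0264,  0.7313, -2.4505]), 'position': array([ 0.4736, -0.0975,  0.1044]), 'ee_rot': array([ 2.7968e+00, -1.4297e+00, -1.2000e-03]), 'force': array([-0.1078,  0.1244,  0.6552]), 'width': np.float64(0.9963), 'gripper_force': np.float64(0.0)}
[[ 0.586 -0.811 -0.001]
 [-0.811 -0.586 -0.   ]
 [-0.     0.001 -1.   ]]
3451 [ 0.47404093 -0.09580258  0.0617859 ] ((472.9839782714844, -94.43030548095703), 22.491519927978516)
```

Request:
arm_command:
  dp:
    - [-0.03, -0.02, 0.66]
    - [0, 0, 0.66]
    - [0, 0, 0.66]
    - [0, 0, 0.66]
    - [0, 0, 0]
    - [0, 0, 0]
    - [0, 0, 0]
    - [0, 0, 0]
    - [0, 0, 0]
    - [0, 0, 0]
  angular:
    - [0, 0, 0]
    - [0, 0, 0]
    - [0, 0, 0]
    - [0, 0, 0]
    - [0, 0, 0]
    - [0, 0, 0]
    - [0, 0, 0]
    - [0, 0, 0]
    - [0, 0, 0]
    - [0, 0, 0]
  claw: [1, 1, 1, 1, 1, 0.3, 0.3, 0.3, 0.3, 0.3]
  force: 25

```text
clock: 4.2
position: [0.4744, -0.0963, 0.0386]
ee_rot: [-2.794, 1.436, -0.001]
force: [0.6, 0.0, -0.2]
width: 0.617
gripper_force: 0.0
```

Request:
arm_command:
  dp:
    - [0, 0, 0]
    - [0, 0, 0]
    - [0, 0, 0]
    - [0, 0, 0]
  angular:
    - [0, 0, 0]
    - [0, 0, 0]
    - [0, 0, -0.5]
    - [0, 0, -0.5]
  claw: [0.3, 0.3, 0.3, 0.3]

```text
clock: 4.6
position: [0.4744, -0.0962, 0.0383]
ee_rot: [2.896, -1.219, 0.001]
force: [-0.1, -0.7, 0.8]
width: 0.493
gripper_force: 25.0
```

```bash
python3 - <<'E'
from h import *
s=st();print(s['ft_torque'])
E
```

```text
{'clock': np.float64(4.6), 'joints': array([ 0.1567,  0.4708, -0.0878,  2.1018,  0.0739,  0.5715, -2.3513]), 'position': array([ 0.4744, -0.0962,  0.0383]), 'ee_rot': array([ 2.8956e+00, -1.2187e+00,  6.0000e-04]), 'force': array([-0.0901, -0.7425,  0.8153]), 'width': np.float64(0.493), 'gripper_force': np.float64(24.9997)}
[[ 0.699 -0.715  0.   ]
 [-0.715 -0.699 -0.   ]
 [ 0.    -0.    -1.   ]]
[0.0860029  0.02442214 0.04544766]
```

Request:
arm_command:
  dp:
    - [0, 0, -0.008]
    - [0, 0, -0.008]
    - [0, 0, -0.008]
    - [0, 0, -0.008]
    - [0, 0, -0.008]
    - [0, 0, -0.008]
    - [0, 0, -0.008]
    - [0, 0, -0.008]
    - [0, 0, -0.008]
    - [0, 0, -0.008]
  angular:
    - [0, 0, -1]
    - [0, 0, -1]
    - [0, 0, -1]
    - [0, 0, -1]
    - [0, 0, -1]
    - [0, 0, -1]
    - [0, 0, -1]
    - [0, 0, -1]
    - [0, 0, -1]
    - [0, 0, -1]
  claw: [0.3, 0.3, 0.3, 0.3, 0.3, 0.3, 0.3, 0.3, 0.3, 0.3]

```text
clock: 5.6
position: [0.474, -0.0962, 0.0401]
ee_rot: [-2.948, -1.086, 0.0]
force: [1.1, 0.7, -2.1]
width: 0.495
gripper_force: 25.0
```

```bash
python3 - <<'E'
from h import *
s=st();print(s['ft_torque'])
E
```

```text
{'clock': np.float64(5.6), 'joints': array([ 0.4678,  0.5175, -0.4987,  2.075 ,  0.4053,  0.6433, -1.1695]), 'position': array([ 0.474 , -0.0962,  0.0401]), 'ee_rot': array([-2.9475e+00, -1.0865e+00,  3.0000e-04]), 'force': array([ 1.0904,  0.6597, -2.1411]), 'width': np.float64(0.4954), 'gripper_force': np.float64(24.9958)}
[[ 0.761  0.649 -0.   ]
 [ 0.649 -0.761  0.   ]
 [-0.    -0.    -1.   ]]
[ 0.20599626 -0.12655715  0.00098168]
```

Request:
arm_command:
  dp:
    - [0, 0, -0.008]
    - [0, 0, -0.008]
    - [0, 0, -0.008]
    - [0, 0, -0.008]
    - [0, 0, -0.008]
    - [0, 0, -0.008]
    - [0, 0, -0.008]
    - [0, 0, -0.008]
    - [0, 0, -0.008]
    - [0, 0, -0.008]
  angular:
    - [0, 0, -1]
    - [0, 0, -1]
    - [0, 0, -1]
    - [0, 0, -1]
    - [0, 0, -1]
    - [0, 0, -1]
    - [0, 0, -1]
    - [0, 0, -1]
    - [0, 0, -1]
    - [0, 0, -1]
  claw: [0.3, 0.3, 0.3, 0.3, 0.3, 0.3, 0.3, 0.3, 0.3, 0.3]

```text
clock: 6.6
position: [0.4738, -0.0958, 0.042]
ee_rot: [-1.415, -2.804, -0.0]
force: [-0.7, 2.3, -1.6]
width: 0.494
gripper_force: 25.0
```

```bash
python3 - <<'E'
from h import *
s=st();print(s['ft_torque'])
E
```

```text
{'clock': np.float64(6.6), 'joints': array([ 0.7346,  0.6326, -0.8862,  2.0537,  0.7015,  0.7876,  0.0532]), 'position': array([ 0.4738, -0.0958,  0.042 ]), 'ee_rot': array([-1.4155e+00, -2.8037e+00, -5.0000e-04]), 'force': array([-0.6846,  2.2684, -1.591 ]), 'width': np.float64(0.4939), 'gripper_force': np.float64(24.9953)}
[[-0.594  0.805 -0.001]
 [ 0.805  0.594  0.001]
 [ 0.001 -0.    -1.   ]]
[0.52336859 0.01870085 0.01415397]
```

Request:
arm_command:
  dp:
    - [0, 0, -0.008]
    - [0, 0, -0.008]
    - [0, 0, -0.008]
    - [0, 0, -0.008]
    - [0, 0, -0.008]
    - [0, 0, -0.008]
    - [0, 0, -0.008]
    - [0, 0, -0.008]
  angular:
    - [0, 0, -1]
    - [0, 0, -1]
    - [0, 0, -1]
    - [0, 0, -1]
    - [0, 0, -1]
    - [0, 0, -1]
    - [0, 0, -1]
    - [0, 0, -1]
  claw: [0.3, 0.3, 0.3, 0.3, 0.3, 0.3, 0.3, 0.3]

```text
clock: 7.4
position: [0.4738, -0.0965, 0.0435]
ee_rot: [0.414, -3.113, -0.0]
force: [0.4, 0.5, -2.1]
width: 0.495
gripper_force: 25.0
```

```bash
python3 - <<'E'
from h import *
s=st();print(s['ft_torque'])
E
```

```text
{'clock': np.float64(7.4), 'joints': array([ 0.8854,  0.7754, -1.1578,  2.0422,  0.8995,  0.9593,  1.0736]), 'position': array([ 0.4738, -0.0965,  0.0435]), 'ee_rot': array([ 0.414 , -3.1134, -0.    ]), 'force': array([ 0.4178,  0.4715, -2.0562]), 'width': np.float64(0.4948), 'gripper_force': np.float64(24.9952)}
[[-0.965 -0.261 -0.001]
 [-0.261  0.965 -0.   ]
 [ 0.001  0.    -1.   ]]
[ 0.12989643 -0.10995496  0.02192602]
```

Request:
arm_command:
  dp:
    - [0, 0, 0]
    - [0, 0, 0]
    - [0, 0, 0]
    - [0, 0, 0]
    - [0, 0, 0]
    - [0, 0, 0]
    - [0, 0, 0]
    - [0, 0, 0]
    - [0, 0, 0]
    - [0, 0, 0]
  angular:
    - [0, 0, 0]
    - [0, 0, 0]
    - [0, 0, 0]
    - [0, 0, 1]
    - [0, 0, 1]
    - [0, 0, 1]
    - [0, 0, 1]
    - [0, 0, 1]
    - [0, 0, 1]
    - [0, 0, 1]
  claw: [0.75, 0.75, 0.75, 0.75, 0.75, 0.75, 0.75, 0.75, 0.75, 0.75]

```text
clock: 8.4
position: [0.4744, -0.0963, 0.0441]
ee_rot: [1.223, 2.893, -0.0]
force: [0.2, -0.4, -0.5]
width: 0.747
gripper_force: 0.0
```

Request:
arm_command:
  dp:
    - [0, 0, 0]
    - [0, 0, 0]
    - [0, 0, 0]
    - [0, 0, 0]
    - [0, 0, 0]
    - [0, 0, 0]
    - [0, 0, 0]
    - [0, 0, 0]
    - [0, 0, 0]
    - [0, 0, 0]
  angular:
    - [0, 0, 1]
    - [0, 0, 1]
    - [0, 0, 1]
    - [0, 0, 1]
    - [0, 0, 1]
    - [0, 0, 1]
    - [0, 0, 1]
    - [0, 0, 1]
    - [0, 0, 1]
    - [0, 0, 1]
  claw: [0.75, 0.75, 0.75, 0.75, 0.75, 0.75, 0.75, 0.75, 0.75, 0.75]

```text
clock: 9.4
position: [0.4745, -0.0961, 0.0443]
ee_rot: [2.867, 1.283, 0.001]
force: [-0.7, 0.8, -0.4]
width: 0.751
gripper_force: 0.0
```

Request:
arm_command:
  dp:
    - [0, 0, 0]
    - [0, 0, 0]
    - [0, 0, 0]
    - [0, 0, 0]
    - [0, 0, 0]
    - [0, 0, 0]
    - [0, 0, 0]
    - [0, 0, 0]
    - [0, 0, 0]
    - [0, 0, 0]
  angular:
    - [0, 0, 1]
    - [0, 0, 1]
    - [0, 0, 1]
    - [0, 0, 1]
    - [0, 0, 1]
    - [0, 0, 1]
    - [0, 0, 1]
    - [0, 0, 1]
    - [0, 0, 1]
    - [0, 0, 1]
  claw: [0.75, 0.75, 0.75, 0.75, 0.75, 0.75, 0.75, 0.75, 0.75, 0.75]

```text
clock: 10.4
position: [0.4746, -0.096, 0.0443]
ee_rot: [-2.973, 1.015, -0.002]
force: [0.7, 0.5, 0.9]
width: 0.751
gripper_force: 0.0
```

```bash
python3 - <<'E'
from h import *
s=st();g=snap('wrist')
W=cloud(g);Z=W[...,2]
m=((Z>.055)&(Z<.085)&(abs(W[...,0]-.475)<.04)&(abs(W[...,1]+.0975)<.04));P=W[m]
print(m.sum(),np.median(P,0),cv2.minEnclosingCircle(P[:,:2].astype(np.float32)*1000))
E
```

```text
{'clock': np.float64(10.4), 'joints': array([ 0.1995,  0.4633, -0.1437,  2.0946,  0.1154,  0.5896, -2.2542]), 'position': array([ 0.4746, -0.096 ,  0.0443]), 'ee_rot': array([-2.9727e+00,  1.0152e+00, -2.2000e-03]), 'force': array([0.7489, 0.4582, 0.9113]), 'width': np.float64(0.7512), 'gripper_force': np.float64(0.0)}
[[ 0.791 -0.612  0.001]
 [-0.612 -0.791 -0.   ]
 [ 0.001 -0.001 -1.   ]]
6146 [ 0.4841679  -0.09988266  0.06541861] ((484.84796142578125, -98.94720458984375), 48.660400390625)
```

Request:
arm_command:
  dp:
    - [0, 0, 0]
    - [0, 0, 0]
    - [0, 0, 0]
    - [0, 0, 0]
    - [0, 0, 0]
    - [0, 0, 0]
    - [0, 0, 0]
    - [0, 0, 0]
    - [0, 0, -0.008]
    - [0, 0, -0.008]
  angular:
    - [0, 0, 1]
    - [0, 0, 0]
    - [0, 0, 0]
    - [0, 0, 0]
    - [0, 0, 0]
    - [0, 0, 0]
    - [0, 0, 0]
    - [0, 0, 0]
    - [0, 0, -1]
    - [0, 0, -1]
  claw: [0.75, 0.75, 0.3, 0.3, 0.3, 0.3, 0.3, 0.3, 0.3, 0.3]

```text
clock: 11.45
position: [0.4742, -0.096, 0.0442]
ee_rot: [-3.046, 0.767, -0.0]
force: [0.3, 1.7, -0.5]
width: 0.505
gripper_force: 25.0
```

Request:
arm_command:
  dp:
    - [0, 0, -0.008]
    - [0, 0, -0.008]
    - [0, 0, -0.008]
    - [0, 0, -0.008]
    - [0, 0, -0.008]
    - [0, 0, -0.008]
    - [0, 0, -0.008]
    - [0, 0, -0.008]
    - [0, 0, -0.008]
    - [0, 0, -0.008]
  angular:
    - [0, 0, -1]
    - [0, 0, -1]
    - [0, 0, -1]
    - [0, 0, -1]
    - [0, 0, -1]
    - [0, 0, -1]
    - [0, 0, -1]
    - [0, 0, -1]
    - [0, 0, -1]
    - [0, 0, -1]
  claw: [0.3, 0.3, 0.3, 0.3, 0.3, 0.3, 0.3, 0.3, 0.3, 0.3]

```text
clock: 12.45
position: [0.4747, -0.0959, 0.0464]
ee_rot: [2.752, 1.515, 0.002]
force: [-0.2, 0.1, 0.2]
width: 0.503
gripper_force: 25.0
```

Request:
arm_command:
  dp:
    - [0, 0, -0.008]
    - [0, 0, -0.008]
    - [0, 0, -0.008]
    - [0, 0, -0.008]
    - [0, 0, -0.008]
    - [0, 0, -0.008]
    - [0, 0, -0.008]
    - [0, 0, -0.008]
    - [0, 0, -0.008]
    - [0, 0, -0.008]
  angular:
    - [0, 0, -1]
    - [0, 0, -1]
    - [0, 0, -1]
    - [0, 0, -1]
    - [0, 0, -1]
    - [0, 0, -1]
    - [0, 0, -1]
    - [0, 0, -1]
    - [0, 0, -1]
    - [0, 0, -1]
  claw: [0.3, 0.3, 0.3, 0.3, 0.3, 0.3, 0.3, 0.3, 0.3, 0.3]

```text
clock: 13.45
position: [0.4751, -0.0958, 0.0486]
ee_rot: [0.98, 2.983, 0.002]
force: [1.6, 2.4, 1.0]
width: 0.498
gripper_force: 25.0
```

```bash
python3 - <<'E'
from h import *
s=st();print(s['ft_torque'])
E
```

```text
{'clock': np.float64(13.45), 'joints': array([ 0.789 ,  0.6597, -0.9737,  2.0445,  0.7488,  0.8386,  0.3097]), 'position': array([ 0.4751, -0.0958,  0.0486]), 'ee_rot': array([9.8030e-01, 2.9832e+00, 2.0000e-03]), 'force': array([1.5821, 2.3608, 0.9724]), 'width': np.float64(0.4985), 'gripper_force': np.float64(24.9942)}
[[-0.805  0.593  0.002]
 [ 0.593  0.805  0.001]
 [-0.001  0.002 -1.   ]]
[ 0.50218393 -0.36579324  0.00335018]
```

Request:
arm_command:
  dp:
    - [0, 0, -0.008]
    - [0, 0, -0.008]
    - [0, 0, -0.008]
    - [0, 0, -0.008]
    - [0, 0, -0.008]
    - [0, 0, -0.008]
    - [0, 0, 0]
    - [0, 0, 0]
    - [0, 0, 0]
    - [0, 0, 0]
  angular:
    - [0, 0, -1]
    - [0, 0, -1]
    - [0, 0, -1]
    - [0, 0, -1]
    - [0, 0, -1]
    - [0, 0, -1]
    - [0, 0, 0]
    - [0, 0, 0]
    - [0, 0, 0]
    - [0, 0, 0]
  claw: [0.3, 0.3, 0.3, 0.3, 0.3, 0.3, 0.3, 0.75, 0.75, 0.75]

```text
clock: 14.45
position: [0.474, -0.0966, 0.0493]
ee_rot: [0.402, -3.115, 0.001]
force: [0.4, -0.3, 0.3]
width: 0.714
gripper_force: 0.0
```

Request:
arm_command:
  dp:
    - [0, 0, 0]
    - [0, 0, 0]
    - [0, 0, 0]
    - [0, 0, 0]
    - [0, 0, 0]
    - [0, 0, 0]
    - [0, 0, 0]
    - [0, 0, 0]
    - [0, 0, 0]
    - [0, 0, 0]
  angular:
    - [0, 0, 1]
    - [0, 0, 1]
    - [0, 0, 1]
    - [0, 0, 1]
    - [0, 0, 1]
    - [0, 0, 1]
    - [0, 0, 1]
    - [0, 0, 1]
    - [0, 0, 1]
    - [0, 0, 1]
  claw: [0.75, 0.75, 0.75, 0.75, 0.75, 0.75, 0.75, 0.75, 0.75, 0.75]

```text
clock: 15.45
position: [0.4741, -0.0964, 0.0495]
ee_rot: [1.837, 2.548, -0.0]
force: [0.5, 0.4, -1.1]
width: 0.75
gripper_force: 0.0
```

Request:
arm_command:
  dp:
    - [0, 0, 0]
    - [0, 0, 0]
    - [0, 0, 0]
    - [0, 0, 0]
    - [0, 0, 0]
    - [0, 0, 0]
    - [0, 0, 0]
    - [0, 0, 0]
    - [0, 0, 0]
    - [0, 0, 0]
  angular:
    - [0, 0, 1]
    - [0, 0, 1]
    - [0, 0, 1]
    - [0, 0, 1]
    - [0, 0, 1]
    - [0, 0, 1]
    - [0, 0, 1]
    - [0, 0, 1]
    - [0, 0, 1]
    - [0, 0, 1]
  claw: [0.75, 0.75, 0.75, 0.75, 0.75, 0.75, 0.75, 0.75, 0.75, 0.75]

```text
clock: 16.45
position: [0.4742, -0.0963, 0.0496]
ee_rot: [3.081, 0.613, 0.001]
force: [-0.9, -0.2, 0.1]
width: 0.749
gripper_force: 0.0
```

Request:
arm_command:
  dp:
    - [0, 0, 0]
    - [0, 0, 0]
    - [0, 0, 0]
    - [0, 0, 0]
    - [0, 0, 0]
    - [0, 0, 0]
    - [0, 0, 0]
    - [0, 0, 0]
  angular:
    - [0, 0, 1]
    - [0, 0, 1]
    - [0, 0, 1]
    - [0, 0, 1]
    - [0, 0, 1]
    - [0, 0, 1]
    - [0, 0, 1]
    - [0, 0, 1]
  claw: [0.75, 0.75, 0.75, 0.75, 0.75, 0.75, 0.75, 0.75]

```text
clock: 17.25
position: [0.4742, -0.0962, 0.0496]
ee_rot: [-2.889, 1.234, -0.001]
force: [0.5, 0.0, -0.4]
width: 0.753
gripper_force: 0.0
```

```bash
python3 - <<'E'
from h import *
s=st();g=snap('top')
W=cloud(g);Z=W[...,2]
g=snap('side','s1.png')
g=snap('wrist','w1.png')
E
```

```text
{'clock': np.float64(17.25), 'joints': array([ 0.1783,  0.4523, -0.1155,  2.0927,  0.0894,  0.6005, -2.3775]), 'position': array([ 0.4742, -0.0962,  0.0496]), 'ee_rot': array([-2.8891e+00,  1.2339e+00, -9.0000e-04]), 'force': array([ 0.4812,  0.045 , -0.4479]), 'width': np.float64(0.7531), 'gripper_force': np.float64(0.0)}
[[ 0.691 -0.722  0.001]
 [-0.722 -0.691 -0.   ]
 [ 0.001 -0.    -1.   ]]
```

View pics/w1.png

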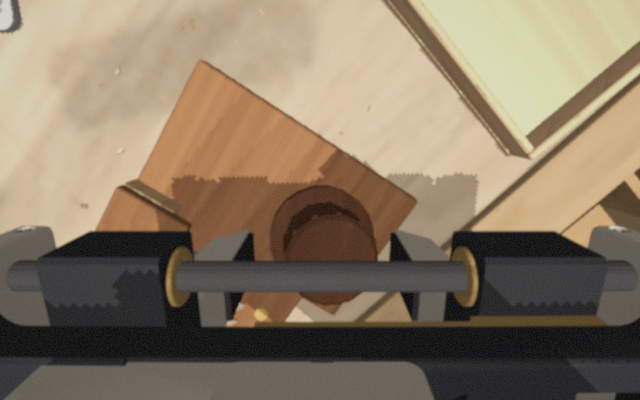

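The wrist view shows the nut at (325,250), upright and centred between the open fingers at (225,290) and (425,290). I'll start the third stroke.

Request:
arm_command:
  dp:
    - [0, 0, 0]
    - [0, 0, 0]
    - [0, 0, 0]
    - [0, 0, 0]
    - [0, 0, 0]
    - [0, 0, 0]
    - [0, 0, 0]
    - [0, 0, 0]
    - [0, 0, -0.008]
    - [0, 0, -0.008]
  angular:
    - [0, 0, 0.7]
    - [0, 0, 0]
    - [0, 0, 0]
    - [0, 0, 0]
    - [0, 0, 0]
    - [0, 0, 0]
    - [0, 0, 0]
    - [0, 0, 0]
    - [0, 0, -1]
    - [0, 0, -1]
  claw: [0.75, 0.75, 0.3, 0.3, 0.3, 0.3, 0.3, 0.3, 0.3, 0.3]

```text
clock: 18.4
position: [0.4741, -0.097, 0.0498]
ee_rot: [3.001, -0.927, 0.0]
force: [-0.8, -2.0, 0.2]
width: 0.486
gripper_force: 24.5
```

Request:
arm_command:
  dp:
    - [0, 0, -0.008]
    - [0, 0, -0.008]
    - [0, 0, -0.008]
    - [0, 0, -0.008]
    - [0, 0, -0.008]
    - [0, 0, -0.008]
    - [0, 0, -0.008]
    - [0, 0, -0.008]
    - [0, 0, -0.008]
    - [0, 0, -0.008]
  angular:
    - [0, 0, -1]
    - [0, 0, -1]
    - [0, 0, -1]
    - [0, 0, -1]
    - [0, 0, -1]
    - [0, 0, -1]
    - [0, 0, -1]
    - [0, 0, -1]
    - [0, 0, -1]
    - [0, 0, -1]
  claw: [0.3, 0.3, 0.3, 0.3, 0.3, 0.3, 0.3, 0.3, 0.3, 0.3]

```text
clock: 19.4
position: [0.4757, -0.0959, 0.0523]
ee_rot: [2.827, 1.369, 0.004]
force: [3.9, -0.3, -0.9]
width: 0.485
gripper_force: 24.6
```

Request:
arm_command:
  dp:
    - [0, 0, -0.008]
    - [0, 0, -0.008]
    - [0, 0, -0.008]
    - [0, 0, -0.008]
    - [0, 0, -0.008]
    - [0, 0, -0.008]
    - [0, 0, -0.008]
    - [0, 0, -0.008]
    - [0, 0, -0.008]
    - [0, 0, -0.008]
  angular:
    - [0, 0, -1]
    - [0, 0, -1]
    - [0, 0, -1]
    - [0, 0, -1]
    - [0, 0, -1]
    - [0, 0, -1]
    - [0, 0, -1]
    - [0, 0, -1]
    - [0, 0, -1]
    - [0, 0, -1]
  claw: [0.3, 0.3, 0.3, 0.3, 0.3, 0.3, 0.3, 0.3, 0.3, 0.3]

```text
clock: 20.4
position: [0.4759, -0.0934, 0.0546]
ee_rot: [1.133, 2.928, 0.008]
force: [1.1, 8.3, 0.7]
width: 0.483
gripper_force: 24.5
```

Request:
arm_command:
  dp:
    - [0, 0, -0.008]
    - [0, 0, -0.008]
    - [0, 0, -0.008]
    - [0, 0, -0.008]
    - [0, 0, -0.008]
    - [0, 0, -0.008]
    - [0, 0, -0.008]
    - [0, 0, -0.008]
  angular:
    - [0, 0, -1]
    - [0, 0, -1]
    - [0, 0, -1]
    - [0, 0, -1]
    - [0, 0, -1]
    - [0, 0, -1]
    - [0, 0, -1]
    - [0, 0, -1]
  claw: [0.3, 0.3, 0.3, 0.3, 0.3, 0.3, 0.3, 0.3]

```text
clock: 21.2
position: [0.4721, -0.0933, 0.0552]
ee_rot: [0.719, -3.056, -0.008]
force: [-9.7, 9.9, 3.5]
width: 0.486
gripper_force: 24.6
```

```bash
python3 - <<'E'
from h import *
s=st();print(s['ft_torque'])
E
```

```text
{'clock': np.float64(21.2), 'joints': array([ 0.9093,  0.7805, -1.207 ,  2.035 ,  0.8925,  0.9972,  1.2686]), 'position': array([ 0.4721, -0.0933,  0.0552]), 'ee_rot': array([ 0.719 , -3.0562, -0.0076]), 'force': array([-9.7072,  9.9407,  3.4853]), 'width': np.float64(0.4857), 'gripper_force': np.float64(24.6471)}
[[-0.895 -0.446 -0.003]
 [-0.446  0.895  0.004]
 [ 0.001  0.005 -1.   ]]
[ 2.32522021  2.02384473 -0.2411663 ]
```

Request:
arm_command:
  dp:
    - [0, 0, -0.05]
    - [0, 0, -0.05]
    - [0, 0, -0.05]
  angular:
    - [0, 0, -0.5]
    - [0, 0, 0]
    - [0, 0, 0]
  claw: [0.3, 0.3, 0.3]

```text
clock: 21.5
position: [0.4726, -0.0958, 0.0585]
ee_rot: [0.819, -3.03, -0.003]
force: [-4.8, 3.0, -5.8]
width: 0.485
gripper_force: 24.4
```

```bash
python3 - <<'E'
from h import *
s=st();print(s['ft_torque']);snap('side','s1.png')
import cv2
i=cv2.imread('pics/s1.png')[130:260,200:340];cv2.imwrite('pics/s1c.png',cv2.resize(i,None,fx=4,fy=4,interpolation=cv2.INTER_CUBIC))
E
```

```text
{'clock': np.float64(21.5), 'joints': array([ 0.9145,  0.7771, -1.2118,  2.031 ,  0.8891,  1.0048,  1.3408]), 'position': array([ 0.4726, -0.0958,  0.0585]), 'ee_rot': array([ 8.1910e-01, -3.0304e+00, -2.7000e-03]), 'force': array([-4.7869,  3.0449, -5.7884]), 'width': np.float64(0.4854), 'gripper_force': np.float64(24.4022)}
[[-0.864 -0.504 -0.003]
 [-0.504  0.864  0.001]
 [ 0.002  0.002 -1.   ]]
[0.86805911 1.1614263  0.01076976]
```

View pics/s1c.png

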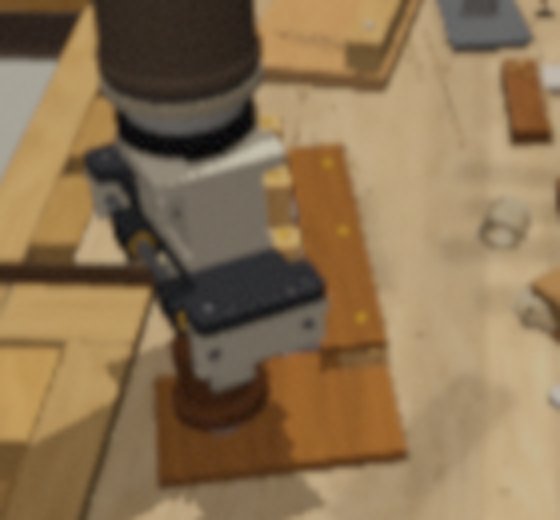

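The side view shows the nut in the fingers with its flange at (220,400), lifted clear of the apron. Lateral load dropped as it rose, so I'll keep lifting gently.

Request:
arm_command:
  dp:
    - [0, 0, -0.05]
    - [0, 0, -0.05]
    - [0, 0, -0.05]
  angular:
    - [0, 0, -0.2]
    - [0, 0, 0]
    - [0, 0, 0]
  claw: [0.3, 0.3, 0.3]

```text
clock: 21.85
position: [0.4729, -0.0959, 0.0625]
ee_rot: [0.864, -3.018, -0.002]
force: [-4.5, 2.9, -5.5]
width: 0.487
gripper_force: 24.4
```

Request:
arm_command:
  dp:
    - [0, 0, -0.2]
    - [0, 0, -0.2]
    - [0, 0, -0.2]
    - [0, 0, -0.2]
    - [0, 0, 0]
  angular:
    - [0, 0, 0]
    - [0, 0, 0]
    - [0, 0, 0]
    - [0, 0, 0]
    - [0, 0, 0]
  claw: [0.3, 0.3, 0.3, 0.3, 0.3]

```text
clock: 22.35
position: [0.4757, -0.0964, 0.084]
ee_rot: [-0.864, 3.017, -0.002]
force: [-0.3, -0.5, -1.2]
width: 0.485
gripper_force: 24.6
```

The nut is off; force now equals its weight. I'll lift it, unwind the wrist and recheck the tray.

Request:
arm_command:
  dp:
    - [0, 0, -0.4]
    - [0, 0, -0.4]
    - [0, 0, -0.4]
    - [0, 0, -0.4]
    - [0, 0, -0.4]
    - [0, 0, -0.4]
    - [0, 0, -0.4]
    - [0, 0, 0]
    - [0, 0, 0]
    - [0, 0, 0]
  angular:
    - [0, 0, 0]
    - [0, 0, 1]
    - [0, 0, 1]
    - [0, 0, 1]
    - [0, 0, 1]
    - [0, 0, 1]
    - [0, 0, 1]
    - [0, 0, 1]
    - [0, 0, 1]
    - [0, 0, 1]
  claw: [0.3, 0.3, 0.3, 0.3, 0.3, 0.3, 0.3, 0.3, 0.3, 0.3]

```text
clock: 23.35
position: [0.4748, -0.0961, 0.1539]
ee_rot: [1.219, 2.893, 0.001]
force: [-0.1, 0.3, -1.7]
width: 0.483
gripper_force: 24.6
```

Request:
arm_command:
  dp:
    - [0, 0, 0]
    - [0, 0, 0]
    - [0, 0, 0]
    - [0, 0, 0]
    - [0, 0, 0]
    - [0, 0, 0]
    - [0, 0, 0]
    - [0, 0, 0]
    - [0, 0, 0]
    - [0, 0, 0]
  angular:
    - [0, 0, 1]
    - [0, 0, 1]
    - [0, 0, 1]
    - [0, 0, 1]
    - [0, 0, 1]
    - [0, 0, 1]
    - [0, 0, 1]
    - [0, 0, 1]
    - [0, 0, 1]
    - [0, 0, 1]
  claw: [0.3, 0.3, 0.3, 0.3, 0.3, 0.3, 0.3, 0.3, 0.3, 0.3]

```text
clock: 24.35
position: [0.4748, -0.0958, 0.1538]
ee_rot: [2.865, 1.287, 0.003]
force: [-0.2, 0.6, -1.6]
width: 0.48
gripper_force: 24.6
```

Request:
arm_command:
  dp:
    - [0, 0, 0]
    - [0, 0, 0]
    - [0, 0, 0]
    - [0, 0, 0]
  angular:
    - [0, 0, 1]
    - [0, 0, 1]
    - [0, 0, 1]
    - [0, 0, 1]
  claw: [0.3, 0.3, 0.3, 0.3]

```text
clock: 24.75
position: [0.4748, -0.0958, 0.1538]
ee_rot: [-3.118, -0.384, -0.003]
force: [1.1, -0.6, -1.5]
width: 0.485
gripper_force: 24.6
```

```bash
cat >> h.py <<'E'
def tray(tgt=None):
    g=snap('top');W=cloud(g);Z=W[...,2]
    m=(Z>.02)&(Z<.034)&(abs(W[...,0]-.526)<.2)&(W[...,1]<-.17)&(W[...,1]>-.5)
    c,l,s,ce=cv2.connectedComponentsWithStats(m.astype(np.uint8),connectivity=8)
    for i in range(1,c):
        if s[i,4]>100:
            P=W[l==i];r=cv2.minAreaRect(P[:,:2].astype(np.float32)*1000);print('tray?',s[i,4],np.round(r[0],1),np.round(r[1],1),round(r[2],1))
def to(x,y,z=None):
    s=arm.observe();R=Ro.from_rotvec(s['ee_rot']).as_matrix();p=s['position']
    d=np.array([x-p[0],y-p[1],(z if z is not None else p[2])-p[2]]);print('units',(R.T@d/.025).round(3))
E
python3 - <<'E'
from h import *
s=st();tray();to(.476,-.332)
E
```

```text
{'clock': np.float64(24.75), 'joints': array([ 0.4673,  0.3334, -0.4731,  1.9714,  0.1945,  0.8786, -1.434 ]), 'position': array([ 0.4748, -0.0958,  0.1538]), 'ee_rot': array([-3.118e+00, -3.835e-01, -3.000e-03]), 'force': array([ 1.0572, -0.631 , -1.5006]), 'width': np.float64(0.4846), 'gripper_force': np.float64(24.6208)}
[[ 0.97   0.242  0.002]
 [ 0.242 -0.97   0.   ]
 [ 0.002  0.    -1.   ]]
tray? 479 [ 526.7 -295.6] [161.3 220.6] 86.9
units [-2.161e+00  9.199e+00 -3.000e-03]
```

Request:
arm_command:
  dp:
    - [-0.22, 0.92, 0]
    - [-0.22, 0.92, 0]
    - [-0.22, 0.92, 0]
    - [-0.22, 0.92, 0]
    - [-0.22, 0.92, 0]
    - [-0.22, 0.92, 0]
    - [-0.22, 0.92, 0]
    - [-0.21, 0.92, 0]
    - [-0.21, 0.92, 0]
    - [-0.21, 0.92, 0]
  angular:
    - [0, 0, 0]
    - [0, 0, 0]
    - [0, 0, 0]
    - [0, 0, 0]
    - [0, 0, 0]
    - [0, 0, 0]
    - [0, 0, 0]
    - [0, 0, 0]
    - [0, 0, 0]
    - [0, 0, 0]
  claw: [0.3, 0.3, 0.3, 0.3, 0.3, 0.3, 0.3, 0.3, 0.3, 0.3]

```text
clock: 25.8
position: [0.4791, -0.3334, 0.1536]
ee_rot: [3.116, 0.398, 0.002]
force: [-0.3, 1.1, -1.5]
width: 0.486
gripper_force: 24.6
```

Request:
arm_command:
  dp:
    - [0, 0, 0]
    - [0, 0, 0.6]
    - [0, 0, 0.6]
    - [0, 0, 0.6]
    - [0, 0, 0.6]
    - [0, 0, 0.6]
    - [0, 0, 0.6]
    - [0, 0, 0.6]
    - [0, 0, 0]
    - [0, 0, 0]
  angular:
    - [0, 0, 0]
    - [0, 0, 0]
    - [0, 0, 0]
    - [0, 0, 0]
    - [0, 0, 0]
    - [0, 0, 0]
    - [0, 0, 0]
    - [0, 0, 0]
    - [0, 0, 0]
    - [0, 0, 0]
  claw: [0.3, 0.3, 0.3, 0.3, 0.3, 0.3, 0.3, 0.3, 0.3, 0.3]

```text
clock: 26.8
position: [0.4786, -0.3323, 0.0479]
ee_rot: [-3.117, -0.393, 0.0]
force: [0.4, -0.1, -1.1]
width: 0.48
gripper_force: 24.6
```

```bash
python3 - <<'E'
from h import *
s=st();snap('side','s2.png')
i=cv2.imread('pics/s2.png')[220:380,170:350];cv2.imwrite('pics/s2c.png',cv2.resize(i,None,fx=3.5,fy=3.5,interpolation=cv2.INTER_CUBIC))
E
```

```text
{'clock': np.float64(26.8), 'joints': array([ 0.7564,  0.5976, -0.3438,  1.8371,  0.2801,  0.7548, -1.058 ]), 'position': array([ 0.4786, -0.3323,  0.0479]), 'ee_rot': array([-3.1165e+00, -3.9290e-01,  3.0000e-04]), 'force': array([ 0.3805, -0.1164, -1.0739]), 'width': np.float64(0.4801), 'gripper_force': np.float64(24.6284)}
[[ 0.969  0.248 -0.   ]
 [ 0.248 -0.969  0.   ]
 [-0.    -0.    -1.   ]]
```

View pics/s2c.png

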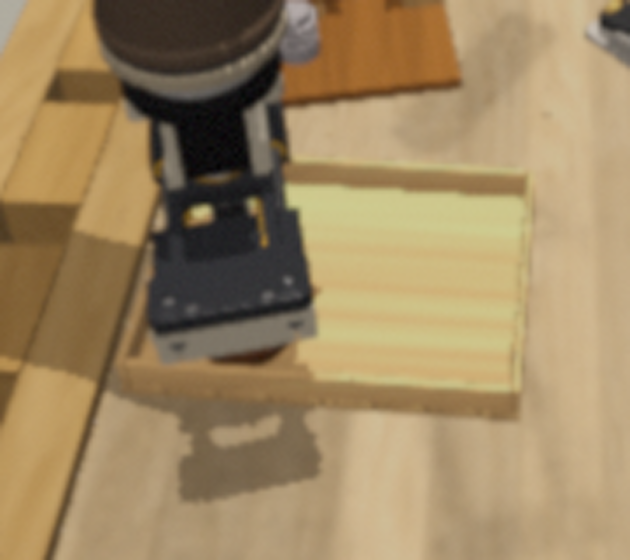

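The nut is above the near-right corner of the tray (250,350), inside its walls. I'll shift it 5 mm inward and lower it gently.

Request:
arm_command:
  dp:
    - [0, -0.2, 0.2]
    - [0, 0, 0.15]
    - [0, 0, 0.05]
    - [0, 0, 0.04]
    - [0, 0, 0.04]
    - [0, 0, 0]
  angular:
    - [0, 0, 0]
    - [0, 0, 0]
    - [0, 0, 0]
    - [0, 0, 0]
    - [0, 0, 0]
    - [0, 0, 0]
  claw: [0.3, 0.3, 0.3, 0.3, 0.3, 0.3]

```text
clock: 27.45
position: [0.4769, -0.328, 0.0367]
ee_rot: [3.116, 0.391, -0.001]
force: [-3.8, 1.7, 9.8]
width: 0.484
gripper_force: 24.9
```

```bash
python3 - <<'E'
from h import *
st()
E
```

```text
{'clock': np.float64(27.45), 'joints': array([ 0.7465,  0.6078, -0.337 ,  1.8546,  0.2894,  0.7272, -1.0734]), 'position': array([ 0.4769, -0.328 ,  0.0367]), 'ee_rot': array([ 3.1165e+00,  3.9130e-01, -1.0000e-03]), 'force': array([-3.8274,  1.7403,  9.835 ]), 'width': np.float64(0.4836), 'gripper_force': np.float64(24.8598)}
[[ 0.969  0.247 -0.001]
 [ 0.247 -0.969 -0.001]
 [-0.001  0.001 -1.   ]]
```

Request:
arm_command:
  dp:
    - [0, 0, -0.03]
    - [0, 0, 0]
    - [0, 0, 0]
    - [0, 0, 0]
    - [0, 0, -0.3]
    - [0, 0, -0.8]
    - [0, 0, -1]
    - [0, 0, -1]
    - [0, 0, -1]
    - [0, 0, -1]
  angular:
    - [0, 0, 0]
    - [0, 0, 0]
    - [0, 0, 0]
    - [0, 0, 0]
    - [0, 0, 0]
    - [0, 0, 0]
    - [0, 0, 0]
    - [0, 0, 0]
    - [0, 0, 0]
    - [0, 0, 0]
  claw: [0.3, 0.65, 0.65, 0.65, 0.65, 0.65, 0.65, 0.65, 0.65, 0.65]

```text
clock: 28.45
position: [0.4773, -0.3275, 0.1658]
ee_rot: [3.117, 0.392, 0.001]
force: [-0.0, -0.2, 0.1]
width: 0.651
gripper_force: 0.0
```

```bash
python3 - <<'E'
from h import *
st();to(.5055,-.0045)
g=snap('wrist','w3.png')
W=cloud(g);Z=W[...,2];m=(Z>.045)&(Z<.07)&(abs(W[...,0]-.477)<.05)&(abs(W[...,1]+.328)<.05);P=W[m];print(m.sum(),np.median(P,0),cv2.minEnclosingCircle(P[:,:2].astype(np.float32)*1000))
E
```

```text
{'clock': np.float64(28.45), 'joints': array([ 0.7906,  0.4517, -0.3915,  1.7399,  0.2006,  0.9891, -0.9966]), 'position': array([ 0.4773, -0.3275,  0.1658]), 'ee_rot': array([3.1168e+00, 3.9230e-01, 6.0000e-04]), 'force': array([-0.0331, -0.1519,  0.1167]), 'width': np.float64(0.6511), 'gripper_force': np.float64(0.0)}
[[ 0.969  0.248  0.   ]
 [ 0.248 -0.969 -0.   ]
 [ 0.     0.    -1.   ]]
units [ 4.2950e+00 -1.2239e+01 -1.0000e-03]
2089 [ 0.47693397 -0.32569896  0.05469755] ((475.4416198730469, -325.86773681640625), 22.50982666015625)
```

View pics/w3.png

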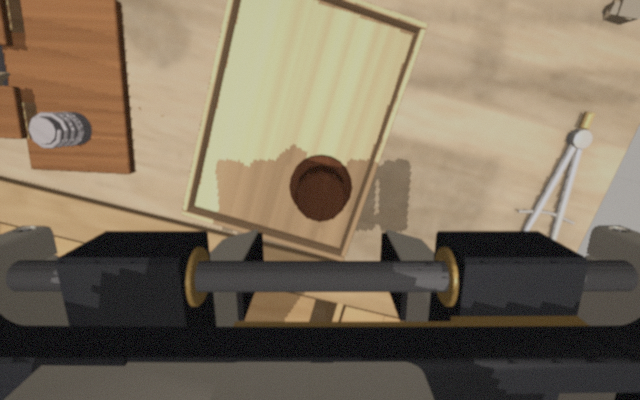

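The nut stands upright in the tray at (320,187), and the bare stud shows at (55,130). Next is stop 1.

Request:
arm_command:
  dp:
    - [0.43, -1, 0]
    - [0.43, -1, 0]
    - [0.43, -1, 0]
    - [0.43, -1, 0]
    - [0.43, -1, 0]
    - [0.43, -1, 0]
    - [0.43, -1, 0]
    - [0.43, -1, 0]
    - [0.43, -1, 0]
    - [0.43, -1, 0]
  angular:
    - [0, 0, 0]
    - [0, 0, 0]
    - [0, 0, 0]
    - [0, 0, 0]
    - [0, 0, 0]
    - [0, 0, 0]
    - [0, 0, 0]
    - [0, 0, 0]
    - [0, 0, 0]
    - [0, 0, 0]
  claw: [0.6, 0.6, 0.6, 0.6, 0.6, 0.6, 0.6, 0.6, 0.6, 0.6]

```text
clock: 29.5
position: [0.5197, -0.0577, 0.1646]
ee_rot: [3.117, 0.392, 0.001]
force: [0.4, -0.1, 0.1]
width: 0.602
gripper_force: 0.0
```

Request:
arm_command:
  dp:
    - [0, -1, 0]
    - [0, -1, 0]
    - [0, -0.2, 0]
    - [0, 0, 0]
    - [0, 0, 0]
  angular:
    - [0, 0, 0]
    - [0, 0, 0]
    - [0, 0, 0]
    - [0, 0, 0.36]
    - [0, 0, 0]
  claw: [0.6, 0.6, 0.6, 0.6, 0.6]

```text
clock: 30.0
position: [0.5061, -0.0059, 0.1645]
ee_rot: [3.126, 0.306, 0.001]
force: [0.4, 0.1, 0.1]
width: 0.599
gripper_force: 0.0
```

```bash
cat >> h.py <<'E'
def posts():
    out=[]
    for n in ('wrist','top'):
        g=snap(n);W=cloud(g);Z=W[...,2]
        rel=W[...,:2]-np.array([.4994,.0292]);a=rel@np.array([.197,-.98]);b=rel@np.array([.98,.197])
        m=(Z>.075)&(Z<.095)&(abs(b)<.025)&(a>-.18)&(a<.16)
        c,l,s,ce=cv2.connectedComponentsWithStats(m.astype(np.uint8))
        for i in range(1,c):
            if s[i,4]>40:
                P=W[l==i];r=cv2.minAreaRect(P[:,:2].astype(np.float32)*1000);print(n,s[i,4],np.median(P,0).round(4),np.round(r[0],1),np.round(r[1],1),round(r[2],1))
E
python3 - <<'E'
from h import *
st();posts();to(.5058,-.0048,.043)
E
```

```text
{'clock': np.float64(30.0), 'joints': array([ 0.2812,  0.3553, -0.4798,  1.9085,  0.2032,  0.9249, -1.6716]), 'position': array([ 0.5061, -0.0059,  0.1645]), 'ee_rot': array([3.1261e+00, 3.0620e-01, 6.0000e-04]), 'force': array([0.4264, 0.0884, 0.1168]), 'width': np.float64(0.5989), 'gripper_force': np.float64(0.0)}
[[ 0.981  0.194  0.   ]
 [ 0.194 -0.981 -0.   ]
 [ 0.     0.001 -1.   ]]
wrist 1066 [0.4799 0.135  0.0864] [478.2 137.6] [21.4 22.7] 10.5
wrist 993 [0.4935 0.0668 0.0865] [491.8  67.9] [21.9 21.9] 11.3
wrist 916 [ 0.5075 -0.0027  0.0865] [505.7  -3. ] [22.4 21.7] 11.0
units [-2.000e-03 -6.100e-02  4.852e+00]
```

Request:
arm_command:
  dp:
    - [0, -0.07, 0.8]
    - [0, 0, 0.8]
    - [0, 0, 0.8]
    - [0, 0, 0.8]
    - [0, 0, 0.8]
    - [0, 0, 0.8]
    - [0, 0, 0]
    - [0, 0, 0]
    - [0, 0, 0]
    - [0, 0, 0]
  angular:
    - [0, 0, 0]
    - [0, 0, 0]
    - [0, 0, 0]
    - [0, 0, 0]
    - [0, 0, 0]
    - [0, 0, 0]
    - [0, 0, 0]
    - [0, 0, 0]
    - [0, 0, 0]
    - [0, 0, 0]
  claw: [0.6, 0.6, 0.6, 0.6, 0.6, 0.6, 0.1, 0.1, 0.1, 0.1]
  force: 30

```text
clock: 31.1
position: [0.5064, -0.0039, 0.0452]
ee_rot: [3.126, 0.308, 0.003]
force: [0.2, -0.5, -0.4]
width: 0.302
gripper_force: 0.0
```

Request:
arm_command:
  dp:
    - [0, 0, 0]
    - [0, 0, 0]
    - [0, 0, 0]
    - [0, 0, 0]
  angular:
    - [0, 0, 0]
    - [0, 0, 0]
    - [0, 0, 0]
    - [0, 0, 0]
  claw: [0.1, 0.1, 0.1, 0.1]

```text
clock: 31.5
position: [0.5062, -0.0039, 0.045]
ee_rot: [3.126, 0.308, 0.002]
force: [-1.5, 0.1, 7.4]
width: 0.236
gripper_force: 30.0
```

```bash
python3 - <<'E'
from h import *
st();print(arm.observe()['ft_torque'])
E
```

```text
{'clock': np.float64(31.5), 'joints': array([ 0.2095,  0.5188, -0.4106,  2.025 ,  0.3296,  0.6596, -1.7902]), 'position': array([ 0.5062, -0.0039,  0.045 ]), 'ee_rot': array([3.1261e+00, 3.0770e-01, 2.1000e-03]), 'force': array([-1.5295,  0.0945,  7.372 ]), 'width': np.float64(0.236), 'gripper_force': np.float64(30.0005)}
[[ 0.981  0.195  0.001]
 [ 0.195 -0.981 -0.   ]
 [ 0.001  0.001 -1.   ]]
[-0.0890833   0.19006941  0.03833664]
```

Request:
arm_command:
  dp:
    - [0, 0, -0.05]
    - [0, 0.2, 0]
    - [0, 0.3, 0]
    - [0, 0.3, 0]
    - [0, 0.3, 0]
    - [0, 0.3, 0]
  angular:
    - [0, 0, 0]
    - [0, 0, 0]
    - [0, 0, 0]
    - [0, 0, 0]
    - [0, 0, 0]
    - [0, 0, 0]
  claw: [0.1, 0.1, 0.1, 0.1, 0.1, 0.1]

```text
clock: 32.1
position: [0.5125, -0.0392, 0.0453]
ee_rot: [3.126, 0.307, -0.0]
force: [0.3, 0.3, -2.8]
width: 0.238
gripper_force: 30.0
```

Request:
arm_command:
  dp:
    - [0, 0.3, 0]
    - [0, 0.3, 0]
    - [0, 0.3, 0]
    - [0, 0.3, 0]
    - [0, 0.3, 0]
    - [0, 0.3, 0]
    - [0, 0.3, 0]
    - [0, 0, 0]
  angular:
    - [0, 0, 0]
    - [0, 0, 0]
    - [0, 0, 0]
    - [0, 0, 0]
    - [0, 0, 0]
    - [0, 0, 0]
    - [0, 0, 0]
    - [0, 0, 0]
  claw: [0.1, 0.1, 0.1, 0.1, 0.1, 0.1, 0.1, 0.1]

```text
clock: 32.9
position: [0.5228, -0.0912, 0.0454]
ee_rot: [3.126, 0.305, -0.0]
force: [-0.5, -0.1, -1.1]
width: 0.239
gripper_force: 30.0
```

Request:
arm_command:
  dp:
    - [0, 0.06, 0]
    - [0, 0, -0.2]
    - [0, 0, -0.3]
    - [0, 0, -0.3]
    - [0, 0, 0]
  angular:
    - [0, 0, 0]
    - [0, 0, 0]
    - [0, 0, 0]
    - [0, 0, 0]
    - [0, 0, 0]
  claw: [0.1, 0.1, 0.1, 0.1, 0.1]

```text
clock: 33.4
position: [0.5239, -0.0909, 0.0669]
ee_rot: [3.126, 0.308, 0.004]
force: [0.7, -0.2, -1.3]
width: 0.24
gripper_force: 30.0
```

```bash
python3 - <<'E'
from h import *
st();tray();to(.574,-.330)
E
```

```text
{'clock': np.float64(33.4), 'joints': array([ 0.3842,  0.5172, -0.4242,  1.9479,  0.308 ,  0.7369, -1.5951]), 'position': array([ 0.5239, -0.0909,  0.0669]), 'ee_rot': array([3.1259, 0.3082, 0.0037]), 'force': array([ 0.6943, -0.1782, -1.2579]), 'width': np.float64(0.2404), 'gripper_force': np.float64(29.9987)}
[[ 0.981  0.195  0.002]
 [ 0.195 -0.981 -0.   ]
 [ 0.002  0.001 -1.   ]]
tray? 473 [ 526.6 -298.3] [155.6 221.1] 87.2
units [1.13e-01 9.77e+00 6.00e-03]
```

Request:
arm_command:
  dp:
    - [0, 0, -1]
    - [0, 0, -1]
    - [0, 0.2, -0.2]
    - [0.02, 0.9, 0]
    - [0.02, 1, 0]
    - [0.02, 1, 0]
    - [0.02, 1, 0]
    - [0.02, 1, 0]
    - [0.02, 1, 0]
    - [0.02, 1, 0]
  angular:
    - [0, 0, 0]
    - [0, 0, 0]
    - [0, 0, 0]
    - [0, 0, 0]
    - [0, 0, 0]
    - [0, 0, 0]
    - [0, 0, 0]
    - [0, 0, 0]
    - [0, 0, 0]
    - [0, 0, 0]
  claw: [0.1, 0.1, 0.1, 0.1, 0.1, 0.1, 0.1, 0.1, 0.1, 0.1]

```text
clock: 34.45
position: [0.5605, -0.2659, 0.1192]
ee_rot: [-3.126, -0.307, 0.002]
force: [0.0, 0.0, -2.4]
width: 0.241
gripper_force: 30.0
```

Request:
arm_command:
  dp:
    - [0.02, 1, 0]
    - [0.02, 1, 0]
    - [0.02, 0.73, 0]
    - [0, 0, 0]
    - [0, 0, 0]
    - [0, 0, 0]
    - [0, 0, 0]
  angular:
    - [0, 0, 0]
    - [0, 0, 0]
    - [0, 0, 0]
    - [0, 0, 0.8]
    - [0, 0, 0.8]
    - [0, 0, 0]
    - [0, 0, 0]
  claw: [0.1, 0.1, 0.1, 0.1, 0.1, 0.1, 0.1]

```text
clock: 35.15
position: [0.5753, -0.3312, 0.1196]
ee_rot: [3.141, -0.063, -0.002]
force: [-0.0, -0.2, -1.5]
width: 0.238
gripper_force: 30.0
```

```bash
python3 - <<'E'
from h import *
st();tray();to(.577,-.331,.045)
E
```

```text
{'clock': np.float64(35.15), 'joints': array([ 0.6564,  0.6198, -0.3371,  1.566 ,  0.2314,  0.9963, -1.36  ]), 'position': array([ 0.5753, -0.3312,  0.1196]), 'ee_rot': array([ 3.1409e+00, -6.3000e-02, -1.8000e-03]), 'force': array([-0.0107, -0.2201, -1.53  ]), 'width': np.float64(0.2377), 'gripper_force': np.float64(29.9989)}
[[ 0.999 -0.04  -0.001]
 [-0.04  -0.999 -0.   ]
 [-0.001  0.    -1.   ]]
tray? 624 [ 526.5 -294.4] [159.9 222. ] 87.2
units [ 0.065 -0.005  2.992]
```

Request:
arm_command:
  dp:
    - [0.07, 0, 0.8]
    - [0, 0, 0.8]
    - [0, 0, 0.8]
    - [0, 0, 0.6]
    - [0, 0, 0.14]
    - [0, 0, 0.06]
    - [0, 0, 0.06]
    - [0, 0, 0]
  angular:
    - [0, 0, 0]
    - [0, 0, 0]
    - [0, 0, 0]
    - [0, 0, 0]
    - [0, 0, 0]
    - [0, 0, 0]
    - [0, 0, 0]
    - [0, 0, 0]
  claw: [0.1, 0.1, 0.1, 0.1, 0.1, 0.1, 0.1, 0.1]

```text
clock: 36.0
position: [0.578, -0.3314, 0.0397]
ee_rot: [3.14, -0.068, 0.002]
force: [0.3, 0.0, -2.6]
width: 0.239
gripper_force: 30.0
```

Request:
arm_command:
  dp:
    - [0, 0, 0.04]
    - [0, 0, 0.04]
    - [0, 0, 0]
  angular:
    - [0, 0, 0]
    - [0, 0, 0]
    - [0, 0, 0]
  claw: [0.1, 0.1, 0.1]

```text
clock: 36.3
position: [0.578, -0.3315, 0.0381]
ee_rot: [3.14, -0.069, 0.002]
force: [-1.1, 1.0, 5.0]
width: 0.238
gripper_force: 30.0
```

Request:
arm_command:
  dp:
    - [0, 0, 0]
    - [0, 0, 0]
    - [0, 0, 0]
    - [0, 0, 0]
    - [0, 0, -0.4]
    - [0, 0, -0.8]
    - [0, 0, -1]
    - [0, 0, -1]
    - [0, 0, -1]
    - [0, 0, -0.9]
  angular:
    - [0, 0, 0]
    - [0, 0, 0]
    - [0, 0, 0]
    - [0, 0, 0]
    - [0, 0, 0]
    - [0, 0, 0]
    - [0, 0, 0]
    - [0, 0, 0]
    - [0, 0, 0]
    - [0, 0, 0]
  claw: [0.5, 0.5, 0.5, 0.5, 0.5, 0.5, 0.5, 0.5, 0.5, 0.5]

```text
clock: 37.3
position: [0.5777, -0.3313, 0.1666]
ee_rot: [3.14, -0.069, 0.002]
force: [-0.1, -1.1, 0.2]
width: 0.499
gripper_force: 0.0
```

Request:
arm_command:
  dp:
    - [0, 0, 0]
    - [0, 0, 0]
    - [0, -0.5, 0]
    - [0, -1, 0]
    - [0, -1, 0]
    - [0, -1, 0]
    - [0, -1, 0]
    - [0, -1, 0]
    - [0, -1, 0]
    - [0, -1, 0]
  angular:
    - [0, 0, -0.8]
    - [0, 0, -0.78]
    - [0, 0, 0]
    - [0, 0, 0]
    - [0, 0, 0]
    - [0, 0, 0]
    - [0, 0, 0]
    - [0, 0, 0]
    - [0, 0, 0]
    - [0, 0, 0]
  claw: [0.5, 0.5, 0.5, 0.5, 0.5, 0.5, 0.5, 0.5, 0.5, 0.5]

```text
clock: 38.3
position: [0.5408, -0.1452, 0.1648]
ee_rot: [-3.127, -0.298, -0.0]
force: [0.5, -0.1, 0.4]
width: 0.496
gripper_force: 0.0
```

```bash
python3 - <<'E'
from h import *
st();to(.4925,.0665,.165);tray()
g=snap('top');W=cloud(g);Z=W[...,2];m=(Z>.06)&(Z<.09)&(abs(W[...,0]-.578)<.05)&(abs(W[...,1]+.331)<.05);P=W[m];print(m.sum(),np.median(P,0))
E
```

```text
{'clock': np.float64(38.3), 'joints': array([ 0.5033,  0.4348, -0.4587,  1.7828,  0.2268,  0.9762, -1.4273]), 'position': array([ 0.5408, -0.1452,  0.1648]), 'ee_rot': array([-3.1272e+00, -2.9770e-01, -2.0000e-04]), 'force': array([ 0.4923, -0.0765,  0.3569]), 'width': np.float64(0.4961), 'gripper_force': np.float64(0.0)}
[[ 0.982  0.189  0.   ]
 [ 0.189 -0.982  0.   ]
 [ 0.    -0.    -1.   ]]
units [-3.000e-01 -8.682e+00 -7.000e-03]
0 [nan nan nan]
  return _methods._mean(a, axis=axis, dtype=dtype,
  ret = um.true_divide(
```

Request:
arm_command:
  dp:
    - [-0.03, -0.88, 0]
    - [-0.03, -1, 0]
    - [-0.03, -1, 0]
    - [-0.03, -1, 0]
    - [-0.03, -1, 0]
    - [-0.03, -1, 0]
    - [-0.03, -1, 0]
    - [-0.03, -1, 0]
    - [-0.03, -0.8, 0]
    - [0, 0, 0]
  angular:
    - [0, 0, 0]
    - [0, 0, 0]
    - [0, 0, 0]
    - [0, 0, 0]
    - [0, 0, 0]
    - [0, 0, 0]
    - [0, 0, 0]
    - [0, 0, 0]
    - [0, 0, 0]
    - [0, 0, 0]
  claw: [0.6, 0.6, 0.6, 0.6, 0.6, 0.6, 0.6, 0.6, 0.6, 0.6]

```text
clock: 39.4
position: [0.4923, 0.0676, 0.1649]
ee_rot: [-3.126, -0.305, -0.001]
force: [-0.8, 0.1, -0.3]
width: 0.601
gripper_force: 0.0
```

```bash
python3 - <<'E'
from h import *
st();posts();to(.4925,.0665,.045);tray();snap('side','s3.png');snap('top','t3.png')
E
```

```text
{'clock': np.float64(39.4), 'joints': array([ 0.1802,  0.35  , -0.537 ,  1.9254,  0.2204,  0.9233, -1.8401]), 'position': array([0.4923, 0.0676, 0.1649]), 'ee_rot': array([-3.1255e+00, -3.0520e-01, -8.0000e-04]), 'force': array([-0.8426,  0.0671, -0.2577]), 'width': np.float64(0.6011), 'gripper_force': np.float64(0.0)}
[[ 0.981  0.193  0.   ]
 [ 0.193 -0.981  0.001]
 [ 0.001 -0.001 -1.   ]]
wrist 978 [0.4796 0.1371 0.0865] [477.6 138.3] [22.4 22.8] 12.2
wrist 910 [0.4934 0.0686 0.0866] [491.5  68.3] [22.7 21.8] 11.0
units [-0.007 -0.095  4.785]
tray? 809 [ 526.2 -295.5] [162.4 222. ] 87.0
```

View pics/s3.png

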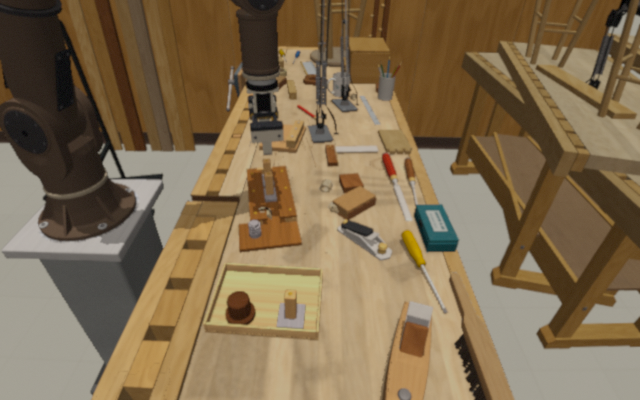

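The nut (238,305) and stop 1 (291,308) stand upright in the tray. The tray hasn't moved. Now stop 2.

Request:
arm_command:
  dp:
    - [0, 0, 0.8]
    - [0, 0, 0.8]
    - [0, 0, 0.8]
    - [0, 0, 0.8]
    - [0, 0, 0.8]
    - [0, 0, 0.75]
    - [0, 0, 0]
    - [0, 0, 0]
    - [0, 0, 0]
    - [0, 0, 0]
  angular:
    - [0, 0, 0]
    - [0, 0, 0]
    - [0, 0, 0]
    - [0, 0, 0]
    - [0, 0, 0]
    - [0, 0, 0]
    - [0, 0, 0]
    - [0, 0, 0]
    - [0, 0, 0]
    - [0, 0, 0]
  claw: [0.6, 0.6, 0.6, 0.6, 0.6, 0.6, 0.1, 0.1, 0.1, 0.1]
  force: 30

```text
clock: 40.65
position: [0.4939, 0.0645, 0.0466]
ee_rot: [-3.127, -0.302, -0.003]
force: [-0.0, 1.5, -1.2]
width: 0.301
gripper_force: 0.5
```

Request:
arm_command:
  dp:
    - [0, 0, 0]
    - [0, 0, 0]
    - [0, 0, 0]
    - [0, 0, 0]
  angular:
    - [0, 0, 0]
    - [0, 0, 0]
    - [0, 0, 0]
    - [0, 0, 0]
  claw: [0.1, 0.1, 0.1, 0.1]

```text
clock: 41.05
position: [0.4939, 0.0648, 0.0466]
ee_rot: [-3.127, -0.303, -0.003]
force: [-1.0, 1.0, 7.0]
width: 0.233
gripper_force: 30.0
```

Request:
arm_command:
  dp:
    - [0, 0, -0.04]
    - [0, 0.2, 0]
    - [0, 0.3, 0]
    - [0, 0.3, 0]
  angular:
    - [0, 0, 0]
    - [0, 0, 0]
    - [0, 0, 0]
    - [0, 0, 0]
  claw: [0.1, 0.1, 0.1, 0.1]

```text
clock: 41.45
position: [0.4971, 0.044, 0.0466]
ee_rot: [3.127, 0.303, -0.0]
force: [0.3, 1.2, -1.2]
width: 0.238
gripper_force: 30.0
```

Request:
arm_command:
  dp:
    - [0, 0.4, 0]
    - [0, 0.4, 0]
    - [0, 0.4, 0]
    - [0, 0.4, 0]
    - [0, 0.4, 0]
    - [0, 0.4, 0]
    - [0, 0.4, 0]
  angular:
    - [0, 0, 0]
    - [0, 0, 0]
    - [0, 0, 0]
    - [0, 0, 0]
    - [0, 0, 0]
    - [0, 0, 0]
    - [0, 0, 0]
  claw: [0.1, 0.1, 0.1, 0.1, 0.1, 0.1, 0.1]

```text
clock: 42.15
position: [0.5106, -0.0248, 0.0466]
ee_rot: [3.127, 0.303, -0.0]
force: [0.3, 0.2, -3.4]
width: 0.242
gripper_force: 30.0
```

Request:
arm_command:
  dp:
    - [0, 0.4, 0]
    - [0, 0.4, 0]
    - [0, 0.4, 0]
    - [0, 0.4, 0]
    - [0, 0.4, 0]
    - [0, 0.4, 0]
    - [0, 0.35, 0]
    - [0, 0, 0]
  angular:
    - [0, 0, 0]
    - [0, 0, 0]
    - [0, 0, 0]
    - [0, 0, 0]
    - [0, 0, 0]
    - [0, 0, 0]
    - [0, 0, 0]
    - [0, 0, 0]
  claw: [0.1, 0.1, 0.1, 0.1, 0.1, 0.1, 0.1, 0.1]

```text
clock: 42.95
position: [0.5239, -0.0931, 0.0466]
ee_rot: [3.127, 0.3, 0.0]
force: [-0.3, -0.5, -4.4]
width: 0.24
gripper_force: 30.0
```

Request:
arm_command:
  dp:
    - [0, 0, -0.2]
    - [0, 0, -0.3]
    - [0, 0, -0.3]
    - [0, 0, -0.8]
    - [0, 0, -0.8]
    - [0, 0, -0.7]
    - [0, 0, 0]
  angular:
    - [0, 0, 0]
    - [0, 0, 0]
    - [0, 0, 0]
    - [0, 0, 0]
    - [0, 0, 0]
    - [0, 0, 0]
    - [0, 0, 0]
  claw: [0.1, 0.1, 0.1, 0.1, 0.1, 0.1, 0.1]

```text
clock: 43.65
position: [0.5254, -0.0909, 0.127]
ee_rot: [3.126, 0.304, 0.007]
force: [0.7, 0.1, -2.9]
width: 0.238
gripper_force: 30.0
```

```bash
python3 - <<'E'
from h import *
st();tray();to(.577,-.262)
E
```

```text
{'clock': np.float64(43.65), 'joints': array([ 0.4498,  0.4469, -0.5069,  1.8887,  0.2789,  0.8707, -1.5728]), 'position': array([ 0.5254, -0.0909,  0.127 ]), 'ee_rot': array([3.1257, 0.3039, 0.0075]), 'force': array([ 0.659 ,  0.078 , -2.9395]), 'width': np.float64(0.2385), 'gripper_force': np.float64(29.9997)}
[[ 0.981  0.193  0.005]
 [ 0.193 -0.981 -0.001]
 [ 0.005  0.002 -1.   ]]
tray? 427 [ 525.3 -318.9] [118.5 222.5] 89.1
units [0.743 7.111 0.01 ]
```

Request:
arm_command:
  dp:
    - [0.1, 0.91, 0]
    - [0.1, 0.9, 0]
    - [0.1, 0.9, 0]
    - [0.1, 0.9, 0]
    - [0.1, 0.9, 0]
    - [0.08, 0.9, 0]
    - [0.08, 0.9, 0]
    - [0.08, 0.8, 0]
    - [0, 0, 0]
    - [0, 0, 0]
  angular:
    - [0, 0, 0]
    - [0, 0, 0]
    - [0, 0, 0]
    - [0, 0, 0]
    - [0, 0, 0]
    - [0, 0, 0]
    - [0, 0, 0.8]
    - [0, 0, 0.78]
    - [0, 0, 0]
    - [0, 0, 0]
  claw: [0.1, 0.1, 0.1, 0.1, 0.1, 0.1, 0.1, 0.1, 0.1, 0.1]

```text
clock: 44.7
position: [0.5729, -0.2625, 0.1229]
ee_rot: [-3.14, 0.067, 0.003]
force: [-0.0, 0.7, -3.7]
width: 0.241
gripper_force: 30.0
```

```bash
python3 - <<'E'
from h import *
st();tray();to(.577,-.262,.042);snap('wrist','w4.png')
E
```

```text
{'clock': np.float64(44.7), 'joints': array([ 0.6097,  0.5768, -0.3974,  1.6498,  0.2586,  0.9693, -1.4913]), 'position': array([ 0.5729, -0.2625,  0.1229]), 'ee_rot': array([-3.1402e+00,  6.7500e-02,  2.9000e-03]), 'force': array([-2.3000e-03,  6.5920e-01, -3.7298e+00]), 'width': np.float64(0.2411), 'gripper_force': np.float64(29.9999)}
[[ 0.999 -0.043 -0.002]
 [-0.043 -0.999  0.001]
 [-0.002 -0.001 -1.   ]]
tray? 489 [ 491.6 -293.3] [161.4 151.9] 87.4
units [0.159 0.01  3.248]
```

View pics/w4.png

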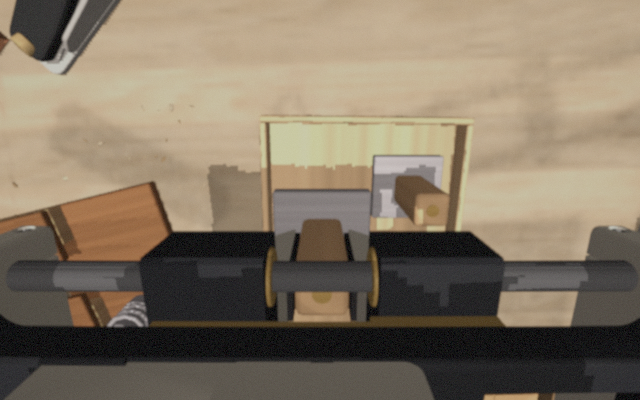

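The held stop (320,210) is upright above the free left half of the tray, with stop 1 at (410,190). I'll lower it.

Request:
arm_command:
  dp:
    - [0.15, 0, 0.8]
    - [0, 0, 0.8]
    - [0, 0, 0.8]
    - [0, 0, 0.6]
    - [0, 0, 0.2]
    - [0, 0, 0.06]
    - [0, 0, 0.06]
    - [0, 0, 0]
  angular:
    - [0, 0, 0]
    - [0, 0, 0]
    - [0, 0, 0]
    - [0, 0, 0]
    - [0, 0, 0]
    - [0, 0, 0]
    - [0, 0, 0]
    - [0, 0, 0]
  claw: [0.1, 0.1, 0.1, 0.1, 0.1, 0.1, 0.1, 0.1]

```text
clock: 45.6
position: [0.5779, -0.2631, 0.0419]
ee_rot: [3.14, -0.069, 0.002]
force: [0.2, 0.2, -2.3]
width: 0.238
gripper_force: 30.0
```

Request:
arm_command:
  dp:
    - [0, 0, 0.04]
    - [0, 0, 0.04]
    - [0, 0, 0.04]
    - [0, 0, 0]
  angular:
    - [0, 0, 0]
    - [0, 0, 0]
    - [0, 0, 0]
    - [0, 0, 0]
  claw: [0.1, 0.1, 0.1, 0.1]

```text
clock: 46.0
position: [0.5777, -0.2632, 0.0396]
ee_rot: [3.14, -0.069, 0.001]
force: [-4.1, 1.2, 9.7]
width: 0.238
gripper_force: 30.0
```

Request:
arm_command:
  dp:
    - [0, 0, 0]
    - [0, 0, 0]
    - [0, 0, 0]
    - [0, 0, 0]
    - [0, 0, -0.4]
    - [0, 0, -0.8]
    - [0, 0, -1]
    - [0, 0, -1]
    - [0, 0, -1]
    - [0, 0, -0.8]
  angular:
    - [0, 0, 0]
    - [0, 0, 0]
    - [0, 0, 0]
    - [0, 0, 0]
    - [0, 0, 0]
    - [0, 0, 0]
    - [0, 0, 0]
    - [0, 0, 0]
    - [0, 0, 0]
    - [0, 0, 0]
  claw: [0.42, 0.42, 0.42, 0.42, 0.42, 0.42, 0.42, 0.42, 0.42, 0.42]

```text
clock: 47.0
position: [0.5778, -0.263, 0.1656]
ee_rot: [3.14, -0.068, 0.003]
force: [0.3, -0.4, -0.1]
width: 0.42
gripper_force: 0.0
```

Request:
arm_command:
  dp:
    - [0, 0, 0]
    - [0, 0, 0]
    - [0, -0.5, 0]
    - [0, -1, 0]
    - [0, -1, 0]
    - [0, -1, 0]
    - [0, -1, 0]
    - [0, -1, 0]
    - [0, -1, 0]
    - [0, -1, 0]
  angular:
    - [0, 0, -0.8]
    - [0, 0, -0.78]
    - [0, 0, 0]
    - [0, 0, 0]
    - [0, 0, 0]
    - [0, 0, 0]
    - [0, 0, 0]
    - [0, 0, 0]
    - [0, 0, 0]
    - [0, 0, 0]
  claw: [0.5, 0.5, 0.5, 0.5, 0.5, 0.5, 0.5, 0.5, 0.5, 0.5]

```text
clock: 48.0
position: [0.5407, -0.0769, 0.1635]
ee_rot: [-3.127, -0.298, -0.0]
force: [0.6, 0.0, 0.7]
width: 0.498
gripper_force: 0.0
```

```bash
python3 - <<'E'
from h import *
st();to(.4785,.1375,.165)
E
```

```text
{'clock': np.float64(48.0), 'joints': array([ 0.4306,  0.426 , -0.5213,  1.8138,  0.2522,  0.9678, -1.5772]), 'position': array([ 0.5407, -0.0769,  0.1635]), 'ee_rot': array([-3.1272e+00, -2.9780e-01, -2.0000e-04]), 'force': array([0.6428, 0.0089, 0.662 ]), 'width': np.float64(0.498), 'gripper_force': np.float64(0.0)}
[[ 0.982  0.189  0.   ]
 [ 0.189 -0.982  0.   ]
 [ 0.    -0.    -1.   ]]
units [-0.823 -8.893 -0.056]
```

Request:
arm_command:
  dp:
    - [-0.09, -0.9, 0]
    - [-0.09, -1, 0]
    - [-0.09, -1, 0]
    - [-0.09, -1, 0]
    - [-0.09, -1, 0]
    - [-0.09, -1, 0]
    - [-0.09, -1, 0]
    - [-0.09, -1, 0]
    - [-0.09, -0.93, 0]
    - [0, 0, 0]
  angular:
    - [0, 0, 0]
    - [0, 0, 0]
    - [0, 0, 0]
    - [0, 0, 0]
    - [0, 0, 0]
    - [0, 0, 0]
    - [0, 0, 0]
    - [0, 0, 0]
    - [0, 0, 0]
    - [0, 0, 0]
  claw: [0.6, 0.6, 0.6, 0.6, 0.6, 0.6, 0.6, 0.6, 0.6, 0.6]

```text
clock: 49.0
position: [0.4772, 0.1381, 0.1638]
ee_rot: [-3.125, -0.306, -0.001]
force: [-0.2, 0.0, -0.2]
width: 0.599
gripper_force: 0.0
```

```bash
python3 - <<'E'
from h import *
st();posts();to(.4785,.1375,.045);tray()
E
```

```text
{'clock': np.float64(49.0), 'joints': array([ 0.08  ,  0.3625, -0.5966,  1.9237,  0.2496,  0.928 , -2.0128]), 'position': array([0.4772, 0.1381, 0.1638]), 'ee_rot': array([-3.1248e+00, -3.0600e-01, -6.0000e-04]), 'force': array([-0.1671,  0.0204, -0.2463]), 'width': np.float64(0.5994), 'gripper_force': np.float64(0.0)}
[[ 0.981  0.194  0.   ]
 [ 0.194 -0.981  0.002]
 [ 0.001 -0.002 -1.   ]]
wrist 927 [0.4794 0.1387 0.0865] [477.6 138.4] [22.4 21.9] 11.0
units [ 0.026 -0.117  4.736]
tray? 817 [ 526.2 -295.3] [162.2 221.6] 87.2
```

Request:
arm_command:
  dp:
    - [0.04, 0, 0.8]
    - [0, 0, 0.8]
    - [0, 0, 0.8]
    - [0, 0, 0.8]
    - [0, 0, 0.8]
    - [0, 0, 0.72]
    - [0, 0, 0]
    - [0, 0, 0]
    - [0, 0, 0]
    - [0, 0, 0]
  angular:
    - [0, 0, 0]
    - [0, 0, 0]
    - [0, 0, 0]
    - [0, 0, 0]
    - [0, 0, 0]
    - [0, 0, 0]
    - [0, 0, 0]
    - [0, 0, 0]
    - [0, 0, 0]
    - [0, 0, 0]
  claw: [0.6, 0.6, 0.6, 0.6, 0.6, 0.6, 0.1, 0.1, 0.1, 0.1]
  force: 30

```text
clock: 50.15
position: [0.4808, 0.1342, 0.0461]
ee_rot: [-3.127, -0.302, -0.003]
force: [-0.8, 2.4, 1.1]
width: 0.303
gripper_force: 1.1
```

Request:
arm_command:
  dp:
    - [0, 0, 0]
    - [0, 0, 0]
    - [0, 0, 0]
    - [0, 0, 0]
  angular:
    - [0, 0, 0]
    - [0, 0, 0]
    - [0, 0, 0]
    - [0, 0, 0]
  claw: [0.1, 0.1, 0.1, 0.1]

```text
clock: 50.55
position: [0.4807, 0.1345, 0.0461]
ee_rot: [-3.126, -0.303, -0.003]
force: [-1.4, 0.7, 6.5]
width: 0.235
gripper_force: 30.0
```

Request:
arm_command:
  dp:
    - [0, 0, -0.04]
    - [0, 0.2, 0]
    - [0, 0.3, 0]
    - [0, 0.3, 0]
  angular:
    - [0, 0, 0]
    - [0, 0, 0]
    - [0, 0, 0]
    - [0, 0, 0]
  claw: [0.1, 0.1, 0.1, 0.1]

```text
clock: 50.95
position: [0.484, 0.1136, 0.0461]
ee_rot: [3.127, 0.303, -0.0]
force: [0.5, 1.2, -1.2]
width: 0.239
gripper_force: 30.0
```

```bash
python3 - <<'E'
from h import *
st();to(.524,-.0915)
E
```

```text
{'clock': np.float64(50.95), 'joints': array([ 0.0419,  0.5246, -0.5058,  2.0386,  0.3995,  0.6741, -2.1015]), 'position': array([0.484 , 0.1136, 0.0461]), 'ee_rot': array([ 3.1268e+00,  3.0290e-01, -2.0000e-04]), 'force': array([ 0.5135,  1.1768, -1.2482]), 'width': np.float64(0.2389), 'gripper_force': np.float64(30.0002)}
[[ 0.981  0.192 -0.   ]
 [ 0.192 -0.981 -0.   ]
 [-0.     0.    -1.   ]]
units [-5.000e-03  8.357e+00  1.000e-03]
```

Request:
arm_command:
  dp:
    - [0, 0.4, 0]
    - [0, 0.4, 0]
    - [0, 0.4, 0]
    - [0, 0.4, 0]
    - [0, 0.4, 0]
    - [0, 0.4, 0]
    - [0, 0.4, 0]
    - [0, 0.4, 0]
    - [0, 0.4, 0]
    - [0, 0.4, 0]
  angular:
    - [0, 0, 0]
    - [0, 0, 0]
    - [0, 0, 0]
    - [0, 0, 0]
    - [0, 0, 0]
    - [0, 0, 0]
    - [0, 0, 0]
    - [0, 0, 0]
    - [0, 0, 0]
    - [0, 0, 0]
  claw: [0.1, 0.1, 0.1, 0.1, 0.1, 0.1, 0.1, 0.1, 0.1, 0.1]

```text
clock: 51.95
position: [0.5032, 0.0153, 0.0461]
ee_rot: [3.127, 0.303, -0.0]
force: [-0.2, 0.4, -1.9]
width: 0.237
gripper_force: 30.0
```

Request:
arm_command:
  dp:
    - [0, 0.4, 0]
    - [0, 0.4, 0]
    - [0, 0.4, 0]
    - [0, 0.4, 0]
    - [0, 0.4, 0]
    - [0, 0.4, 0]
    - [0, 0.4, 0]
    - [0, 0.4, 0]
    - [0, 0.4, 0]
    - [0, 0.4, 0]
  angular:
    - [0, 0, 0]
    - [0, 0, 0]
    - [0, 0, 0]
    - [0, 0, 0]
    - [0, 0, 0]
    - [0, 0, 0]
    - [0, 0, 0]
    - [0, 0, 0]
    - [0, 0, 0]
    - [0, 0, 0]
  claw: [0.1, 0.1, 0.1, 0.1, 0.1, 0.1, 0.1, 0.1, 0.1, 0.1]

```text
clock: 52.95
position: [0.5224, -0.0828, 0.0461]
ee_rot: [3.127, 0.303, -0.0]
force: [-1.0, 0.6, -3.1]
width: 0.236
gripper_force: 30.0
```

Request:
arm_command:
  dp:
    - [0, 0.33, 0]
    - [0, 0, 0]
  angular:
    - [0, 0, 0]
    - [0, 0, 0]
  claw: [0.1, 0.1]

```text
clock: 53.15
position: [0.5242, -0.0916, 0.0462]
ee_rot: [3.127, 0.3, 0.0]
force: [-1.0, 0.3, -3.0]
width: 0.239
gripper_force: 30.0
```

Request:
arm_command:
  dp:
    - [0, 0, -0.2]
    - [0, 0, -0.3]
    - [0, 0, -0.3]
    - [0, 0, -0.8]
    - [0, 0, -0.8]
    - [0, 0, -0.7]
    - [0, 0, 0]
  angular:
    - [0, 0, 0]
    - [0, 0, 0]
    - [0, 0, 0]
    - [0, 0, 0]
    - [0, 0, 0]
    - [0, 0, 0]
    - [0, 0, 0]
  claw: [0.1, 0.1, 0.1, 0.1, 0.1, 0.1, 0.1]

```text
clock: 53.85
position: [0.5256, -0.0896, 0.1264]
ee_rot: [3.126, 0.304, 0.007]
force: [0.2, 0.2, -2.0]
width: 0.237
gripper_force: 30.0
```

```bash
python3 - <<'E'
from h import *
st();tray();to(.477,-.257)
E
```

```text
{'clock': np.float64(53.85), 'joints': array([ 0.4869,  0.459 , -0.5626,  1.886 ,  0.3129,  0.8794, -1.6069]), 'position': array([ 0.5256, -0.0896,  0.1264]), 'ee_rot': array([3.1257, 0.3039, 0.0073]), 'force': array([ 0.1532,  0.1802, -1.9818]), 'width': np.float64(0.2374), 'gripper_force': np.float64(29.9996)}
[[ 0.981  0.193  0.005]
 [ 0.193 -0.981 -0.001]
 [ 0.005  0.002 -1.   ]]
tray? 425 [ 525.1 -317.8] [120.4 222.2] 89.1
units [-3.162e+00  6.197e+00 -2.000e-03]
```

Request:
arm_command:
  dp:
    - [-0.45, 0.89, 0]
    - [-0.45, 0.89, 0]
    - [-0.45, 0.89, 0]
    - [-0.45, 0.89, 0]
    - [-0.45, 0.88, 0]
    - [-0.45, 0.88, 0]
    - [-0.45, 0.88, 0]
    - [0, 0, 0]
    - [0, 0, 0]
    - [0, 0, 0]
  angular:
    - [0, 0, 0]
    - [0, 0, 0]
    - [0, 0, 0]
    - [0, 0, 0]
    - [0, 0, 0]
    - [0, 0, 0]
    - [0, 0, 0]
    - [0, 0, 0.8]
    - [0, 0, 0.78]
    - [0, 0, 0]
  claw: [0.1, 0.1, 0.1, 0.1, 0.1, 0.1, 0.1, 0.1, 0.1, 0.1]

```text
clock: 54.9
position: [0.4758, -0.2571, 0.1227]
ee_rot: [-3.14, 0.072, 0.002]
force: [0.8, -0.0, -3.0]
width: 0.241
gripper_force: 30.0
```

```bash
python3 - <<'E'
from h import *
st();tray();to(.477,-.257,.042);snap('wrist','w5.png')
E
```

```text
{'clock': np.float64(54.9), 'joints': array([ 0.7483,  0.461 , -0.4754,  1.8713,  0.2688,  0.8739, -1.4756]), 'position': array([ 0.4758, -0.2571,  0.1227]), 'ee_rot': array([-3.1404e+00,  7.1800e-02,  2.1000e-03]), 'force': array([ 0.8347, -0.0138, -2.9723]), 'width': np.float64(0.241), 'gripper_force': np.float64(30.0009)}
[[ 0.999 -0.046 -0.001]
 [-0.046 -0.999  0.   ]
 [-0.001 -0.    -1.   ]]
tray? 288 [ 586.4 -297.2] [160.1 101.9] 87.1
tray? 154 [ 426.  -277.7] [137.   22.7] 84.8
units [0.047 0.004 3.236]
```

View pics/w5.png

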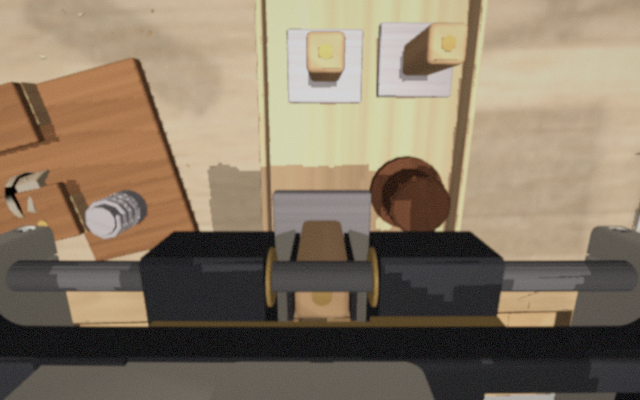

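Stops 1 and 2 stand at (415,60) and (325,65), the nut is at (408,195), and the held stop is above the free corner at (320,210). I'll lower it.

Request:
arm_command:
  dp:
    - [0.05, 0, 0.8]
    - [0, 0, 0.8]
    - [0, 0, 0.8]
    - [0, 0, 0.6]
    - [0, 0, 0.22]
    - [0, 0, 0.06]
    - [0, 0, 0.06]
    - [0, 0, 0.04]
    - [0, 0, 0]
  angular:
    - [0, 0, 0]
    - [0, 0, 0]
    - [0, 0, 0]
    - [0, 0, 0]
    - [0, 0, 0]
    - [0, 0, 0]
    - [0, 0, 0]
    - [0, 0, 0]
    - [0, 0, 0]
  claw: [0.1, 0.1, 0.1, 0.1, 0.1, 0.1, 0.1, 0.1, 0.1]

```text
clock: 55.9
position: [0.478, -0.2575, 0.0397]
ee_rot: [3.14, -0.068, 0.001]
force: [-0.4, 0.2, -2.6]
width: 0.24
gripper_force: 30.0
```

Request:
arm_command:
  dp:
    - [0, 0, 0.03]
    - [0, 0, 0]
  angular:
    - [0, 0, 0]
    - [0, 0, 0]
  claw: [0.1, 0.1]

```text
clock: 56.1
position: [0.478, -0.2575, 0.0391]
ee_rot: [3.14, -0.069, 0.001]
force: [-1.0, 0.5, 3.2]
width: 0.236
gripper_force: 30.0
```

Contact made. I'll release, rise and clear the view.

Request:
arm_command:
  dp:
    - [0, 0, 0]
    - [0, 0, 0]
    - [0, 0, 0]
    - [0, 0, 0]
    - [0, 0, -0.4]
    - [0, 0, -0.8]
    - [0, 0, -1]
    - [0, 0, -1]
    - [0, 0, -1]
    - [0, 0, -1]
  angular:
    - [0, 0, 0]
    - [0, 0, 0]
    - [0, 0, 0]
    - [0, 0, 0]
    - [0, 0, 0]
    - [0, 0, 0]
    - [0, 0, 0]
    - [0, 0, 0]
    - [0, 0, 0]
    - [0, 0, 0]
  claw: [0.42, 0.42, 0.42, 0.42, 0.42, 0.42, 0.42, 0.42, 0.42, 0.42]

```text
clock: 57.1
position: [0.4776, -0.2571, 0.1702]
ee_rot: [3.141, -0.068, 0.001]
force: [0.2, -0.8, 0.1]
width: 0.423
gripper_force: 0.0
```

Request:
arm_command:
  dp:
    - [0, 0, -1]
    - [0, -1, -0.5]
    - [0, -1, 0]
    - [0, -1, 0]
    - [0, -1, 0]
    - [0, -1, 0]
    - [0, -1, 0]
    - [0, -1, 0]
    - [0, -1, 0]
    - [0, 0, 0]
  angular:
    - [0, 0, 0]
    - [0, 0, 0]
    - [0, 0, 0]
    - [0, 0, 0]
    - [0, 0, 0]
    - [0, 0, 0]
    - [0, 0, 0]
    - [0, 0, 0]
    - [0, 0, 0]
    - [0, 0, 0]
  claw: [0.5, 0.5, 0.5, 0.5, 0.5, 0.5, 0.5, 0.5, 0.5, 0.5]

```text
clock: 58.1
position: [0.4865, -0.0535, 0.207]
ee_rot: [-3.14, 0.06, -0.002]
force: [0.5, 0.1, 0.6]
width: 0.498
gripper_force: 0.0
```

```bash
python3 - <<'E'
from h import *
st();tray();snap('side','s6.png')
E
```

```text
{'clock': np.float64(58.1), 'joints': array([ 0.4862,  0.2982, -0.6004,  1.8851,  0.1952,  1.0154, -1.8062]), 'position': array([ 0.4865, -0.0535,  0.207 ]), 'ee_rot': array([-3.1397e+00,  6.0300e-02, -1.9000e-03]), 'force': array([0.4701, 0.0604, 0.6298]), 'width': np.float64(0.4984), 'gripper_force': np.float64(0.0)}
[[ 0.999 -0.038  0.001]
 [-0.038 -0.999  0.001]
 [ 0.001 -0.001 -1.   ]]
tray? 716 [ 526.2 -295.3] [162.  221.7] 87.1
```

View pics/s6.png

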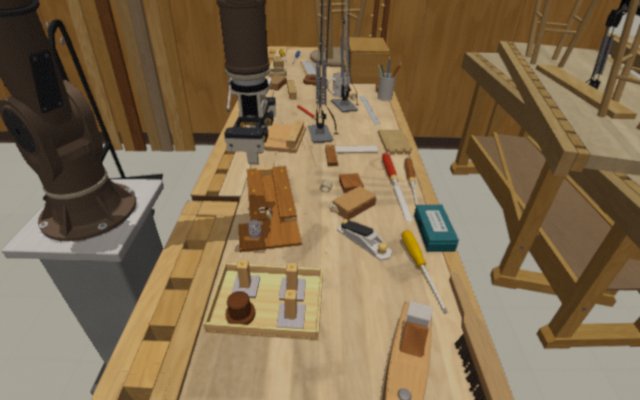

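The nut (238,305) and all three stops (243,280), (292,280) and (291,308) stand upright in the tray. The slot is empty and the plane, sanding block and walnut haven't moved.

```bash
python3 -c "
from cell import arm
print(arm.sign_off())"
```

```text
the job is handed in; nothing more can be done
None
```

The stop rail is stripped: the capped nut and all three stops stand in the plywood tray, the block plane, sanding block and walnut offcut were left where they were, and the job is handed in at about 58 s.

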